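# Take the screw cap off the canister

## Robot

A 6-joint arm with a two-finger parallel gripper is mounted at the origin on a cart in front of the work surface, level with it; the furniture and walls round the work are solid. World frame = base frame: x ahead of the robot, y to its left, z up, the work surface at z = 0. Lengths are in mm, angles in rad, forces in N, time in s.
With the tool pointing down it reaches from about 250 to 850 mm from the base axis. Payload 12.5 kg.
Tool frame: the origin (TCP) lies midway between the tips of the shut fingers; the grasp point (between the pads) lies 19 mm behind it; x points along the fingers, y is the direction in which the jaws open and shut, and the axes are right-handed (so a half turn about x gives the same grasp; the last joint's range is limited). The gripper opens to 93 mm and grips with 3 to 60 N. Pads are 15 mm wide; open, the fingers measure 128 mm over their backs; the gripper's body (75 mm by 188 mm) begins 65 mm behind the grasp point.
Start: joints at [-1.347, 0.351, 1.652, -0, 1.139, -0.085], TCP at [167.173, -523.963, 218.633] pointing down, gripper open.
Joint ranges: [-2.75, 2.75], [-0.79, 2.1], [0.01, 2.65], [-1.57, 4.71], [0.07, 3.14], [-2.87, 2.87]. Speed limits (rad/s): [2.22, 2.22, 2.79, 3.14, 3.14, 3.14].

## Interface

Orientations are given as [roll, pitch, yaw] about the fixed x, y, z axes, in that order (R = Rz(yaw) Ry(pitch) Rx(roll)).
In Python, from plant import r gives the robot as it stands.
- The arm moves only by the shell command python3 -m handwheel 'ROWS' [OPENING] [FORCE]. ROWS is JSON, a list of rows, each an object of numbers: "dx", "dy", "dz": the shift along the tool's x, y, z in mm; "rx", "ry", "rz": the turn, a rotation vector about the tool's x, y, z in degrees. A call has 1 to 5 rows; each row is the pose to reach, as a shift and turn from the pose commanded when the call began, along the tool's axes at that moment; what a row does not reach only later rows make up. A row lasts 1/12 s, in which the tool goes at most 41.7 mm and 7.16 degrees, less where a joint would pass 70% of its speed; a pose out of reach is approached as far as the arm can. A call with a gripper value outside its range is refused whole. OPENING is the closure, from -1 (fully open) to 1 (shut), set as the call begins (- or left out, the last holds). The fingers move at their own pace and stop on an object; FORCE is the grip in N (left out, the last holds). Time passes only in rows, so rows that repeat a pose let the fingers close. It gives the time, the measured TCP pose, the force and the opening at its end, in the units of the state.
- r.state(): the state, without advancing time (a new reading comes with each control period).
- r.grab_frame(name): name is "side" or "top" or "wrist"; returns the picture (400x640x3 uint8, red, green, blue); there is no depth.
- r.calibration(name): a dict with "fovy" (degrees; the focal length in pixels is half the picture's height over the tangent of half this angle, whatever the lens; pixels are square), "cx", "cy" (the principal point, pixels), "eye" and "orientation" of the camera in the world; the wrist camera has in their place "tool_from_camera" (4x4, takes a point from camera to tool coordinates, whose origin is the TCP and whose axes are the tool frame's). Camera axes: x right, y down, z forward; pixel columns grow to the right and rows downward; lengths in mm; the calibration is good to about 2 mm. A picture is of the moment at which its call begins: read the wrist's pose just before it. calibration takes no time and is no camera call.
- r.finish_job(): hands the job in, once; it reports no verdict.
The state is a dict: "t": time; "joint_pos": joint angles; "joint_velocities": joint speeds; "joint_torque": joint torques, N m; "position": TCP position; "tcp_rot": TCP orientation; "force": force on the tool from outside, world axes, zero at the start; "moment": the same for the moment, N m; "width": opening from 0.0 (shut) to 1.0 (fully open).
Only numpy, scipy, OpenCV 4.12 (cv2) and the standard library are available. Lean on these libraries where they do the work, as an engineer would, in place of code of your own. Each camera call takes 0.05 s, during which the arm holds its last target.

## Task

The canister leaning in its stand has to be opened. Turn the keeper's bar grip clockwise until it clicks past its detent and the arm is swung fully clear of the cap, then unscrew the cap counter-clockwise, about one and a quarter turns, until the thread lets go, and lift it off along the canister's axis. Lower the cap into the low steel pan, let go of it only once it stands flat on the pan's floor with its knob up, and leave the other things on the bench where they are.

Things in the scene. Friction and masses are not known exactly. Their poses are not given: they have to be found in the camera images.
- canister: Aluminium canister, 84 mm in diameter, fixed in a grey stand, leaning 30 degrees from vertical towards the robot (the stand is turned by up to 0.3 rad). Origin: on its axis at its upper shoulder, 152 mm above the bench. z: along its axis, out of the mouth; y: level; x: away from the robot and up. The capped neck stands on the shoulder; the keeper post stands at y = -100 mm.
- neck_top (a point): Centre of the top of the canister's white threaded neck, inside the cap; axes as the canister's. Neck 33 mm tall, 60 mm outside, 67 mm over the thread. Right-hand thread, 14 mm rise a turn, 0.8 mm play, turns easily, does not run back; it lets go after 1.25 turns (7.9 rad, 17.5 mm up). The free cap still sits round the neck: lift it 20 mm or more along the axis before moving it sideways.
- cap_center (a point): Grey plastic screw cap, loose, about 150 g, 74 mm tall, coaxial with the canister at first. This point is on its axis half-way up (37 mm above its lower edge; when shut 39 mm above the canister's origin along z). z points out of the knob. Skirt 76 mm in diameter, flange 84 mm in diameter with its top 1 mm above this point, a round knob above it.
- cap_grip (a point): Round ribbed knob of the cap, 52 mm in diameter, 36 mm tall; this point is on its axis, 23 mm above the flange, 13 mm below the knob's top, 24 mm above the cap's centre: grip here across the diameter, in any direction. Counter-clockwise seen from above the knob unscrews, in several grasps; the hand must rise with the thread. z out of the knob.
- keeper_grip (a point): Bar grip of the keeper: black bar 58 mm long, 14 mm thick, 36 mm tall, turning about an axis parallel to the canister's, 100 mm to its right. This point is on that axis, 22 mm above the bar's lower edge and the arm, 14 mm below its top. Its frame turns with the bar: y along the bar and the steel arm (which points to +y over the cap's flange when closed), z up the turning axis, x across the bar (grip along x).
- keeper (a joint): Turn of the keeper: 0 rad with the arm over the cap's flange (cap blocked), growing as it is turned clockwise seen from above, to the stop at 1.2 rad, where the arm points away. Over-centre detent at 0.6 rad: about 0.16 N m at most against the hand before it, then it snaps on to 1.2 by itself and stays there.
- pan: Low open steel pan, 150 mm along its x, 200 mm along its y, 18 mm tall, walls and floor 4 mm thick, loose on the bench. Origin: centre of its underside. Standing on its floor, the cap's centre is 41 mm above the origin.
- jug_center (a point): Bystander: clear plastic jug with handle, 113 x 160 mm, 139 mm tall; point half-way up.
- mortar_cube_center (a point): Bystander: grey mortar cube, 50 mm; point at its centre.
- steel_drum_center (a point): Bystander: solid steel drum, 49 mm in diameter, 37 mm tall; point half-way up.
- sample_jar_center (a point): Bystander: white screw-top jar, 88 mm in diameter, 94 mm tall; point half-way up.
Not all that is in view belongs to the job. Leave any green or yellow look-alike of the part that bears steel_drum_center alone.

How it is judged (in metres and radians):
On the way, in this order (a step that is already met when the one before it is completed fails the run):
1. the keeper is turned past its detent, fully clear of the cap (value of joint keeper above 1.05 rad), for 0.1 s.
2. the cap has been unscrewed 12 mm up its thread, straight on the neck (z of cap_center in the frame of canister between 0.051 and 0.079 m and angle between the z axis of cap_center and the z axis of canister, either way round below 0.2 rad and x of cap_center in the frame of canister between -0.01 and 0.01 m and y of cap_center in the frame of canister between -0.01 and 0.01 m), for 0.1 s.
3. the cap is lifted clear of the neck ((z of cap_center in the frame of canister above 0.08 m or distance between cap_center and canister above 0.09 m)), for 0.05 s.
4. the cap is lowered onto the pan's floor, not dropped: knob up, in the hand, within 10 mm of the floor (x of cap_center in the frame of pan between -0.036 and 0.036 m and y of cap_center in the frame of pan between -0.061 and 0.061 m and z of cap_center in the frame of pan below 0.051 m and angle between cap_center's own z axis and vertical below 0.25 rad and contact force between the fingers and cap above 0.3 N), for 0.05 s.
At the end, for the whole second after the job is handed in: The cap stands flat and at rest on the pan's floor, knob up (tilt under 0.1 rad, its centre within 36 mm of the pan's middle along x and 61 mm along y, 37 to 45 mm above the pan's underside), let go; the keeper is open (over 1.05 rad); the bystanders stand upright where they were (within 30 mm) (x of cap_center in the frame of pan between -0.036 and 0.036 m and y of cap_center in the frame of pan between -0.061 and 0.061 m and z of cap_center in the frame of pan between 0.037 and 0.045 m and angle between cap_center's own z axis and vertical below 0.1 rad and linear speed of cap below 0.02 m/s and value of joint keeper above 1.05 rad and contact force between the fingers and cap below 0.1 N and angle between each of jug_center, mortar_cube_center, steel_drum_center, sample_jar_center's own z axis and vertical below 0.15 rad); the robot touches nothing.
It fails at once if the jug is moved more than 30 mm (distance of jug_center from where it was at the start of the episode above 0.03 m).
It fails at once if the mortar cube is moved more than 30 mm (distance of mortar_cube_center from where it was at the start of the episode above 0.03 m).
It fails at once if the steel drum is moved more than 30 mm (distance of steel_drum_center from where it was at the start of the episode above 0.03 m).
It fails at once if the sample jar is moved more than 30 mm (distance of sample_jar_center from where it was at the start of the episode above 0.03 m).
It fails at once if the pan is pushed more than 60 mm (distance of pan from where it was at the start of the episode above 0.06 m).
It also fails if it takes over 72 s, if anything falls off the work surface, if the arm or the gripper's body presses on something with over 40 N, if the wrist force passes 120 N, or if a joint passes its speed limit or range.

## Working session

There is one attempt and no reset: what is moved stays moved. The work goes in short steps, Python scripts to look and compute and a shell command to move; the robot and the scene stay as the last step left them, time stands still between calls to the robot, and variables do not carry over. Pictures are saved under pics/ and viewed, and the job is handed in when it is done.

```bash
ls -la; mkdir -p pics
python3 - <<'E'
from plant import r
import cv2, json
s=r.state(); print({k:s[k] for k in s})
for n in ("side","top","wrist"):
    c=r.calibration(n); print(n,c)
    im=r.grab_frame(n); cv2.imwrite(f"pics/a_{n}.png",cv2.cvtColor(im,cv2.COLOR_RGB2BGR))
E
```

```text
total 12
drwxr-xr-x  3 agent agent 4096 Dec  7 15:31 .
drwxr-xr-x 23 root  root  4096 Dec  7 15:31 ..
drwxr-xr-x  2 agent agent 4096 Dec  7 15:31 pics
{'t': 0.0, 'joint_pos': array([-1.34656795e+00,  3.51212502e-01,  1.65242154e+00, -1.01671944e-05,
        1.13914182e+00, -8.46056159e-02]), 'joint_velocities': array([-0.00167065, -0.00100755, -0.00036367,  0.00042085,  0.00054352,
        0.0004994 ]), 'joint_torque': array([ 4.88366732e-04, -4.97321320e+01, -2.85254055e+01,  6.99286675e-02,
        2.56709842e-02, -8.94275399e-05]), 'position': array([ 167.11115624, -523.62534449,  218.11541042]), 'tcp_rot': array([-1.64760171,  1.56961307,  1.8028292 ]), 'force': array([ 0.30193802, -0.68827212,  0.60161521]), 'moment': array([-0.02210139, -0.0180706 , -0.02468477]), 'width': 0.9988798634145286}
side {'fovy': 56.88913207152053, 'cx': 319.2528120631364, 'cy': 199.97298119411636, 'eye': array([ 472.50898916, -992.77075473,  590.54244678]), 'orientation': array([-2.03142827, -0.01201923, -0.04736872])}
top {'fovy': 56.657355941114034, 'cx': 323.5612398364215, 'cy': 196.96397657853663, 'eye': array([ 335.53388461,  -56.09032016, 1091.19576025]), 'orientation': array([-2.96899796, -0.03054334, -1.5698965 ])}
wrist {'fovy': 70.84471396029349, 'cx': 315.2414110894518, 'cy': 204.12590246748275, 'tool_from_camera': array([[ 5.72927907e-04, -3.00630365e-01,  9.53740560e-01,
        -1.64840531e+02],
       [ 9.99999808e-01,  3.98588530e-04, -4.75076767e-04,
         7.75833357e-01],
       [-2.37327546e-04,  9.53740649e-01,  3.00630535e-01,
        -8.45085573e+01],
       [ 0.00000000e+00,  0.00000000e+00,  0.00000000e+00,
         1.00000000e+00]])}
```

View pics/a_side.png

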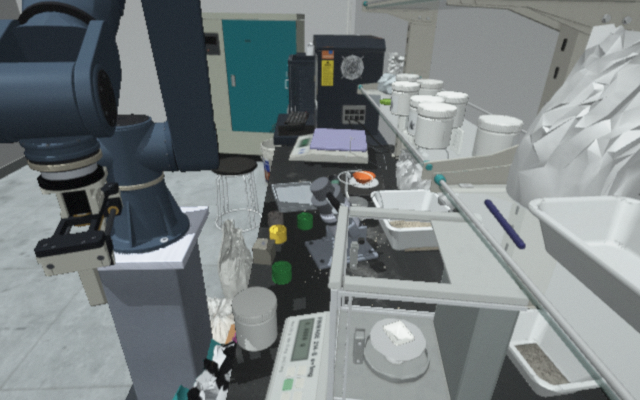

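View pics/a_top.png

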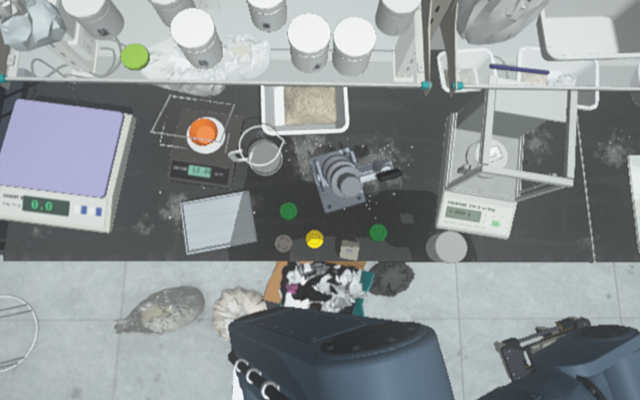

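View pics/a_wrist.png

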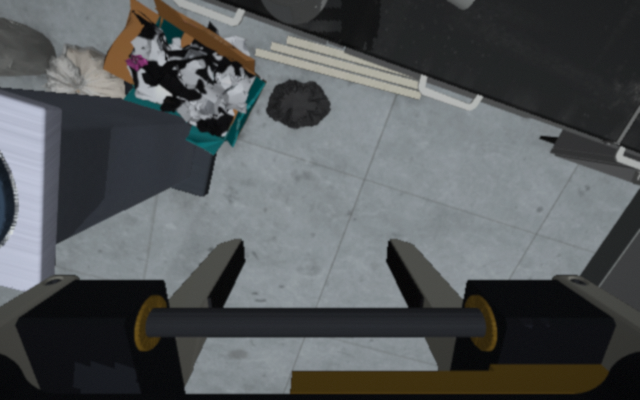

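The top view shows the canister and cap near (345,180), the keeper bar near (387,174), the pan near (218,222), the drum at (283,243), the cube at (349,249), the jar at (447,246) and the jug at (262,152). I'll enlarge the parts I need.

Run:
```python
import cv2
im=cv2.imread("pics/a_top.png"); 
cv2.imwrite("pics/b_top.png",cv2.resize(im[130:230,290:420],None,fx=6,fy=6,interpolation=cv2.INTER_CUBIC))
cv2.imwrite("pics/b_top2.png",cv2.resize(im[120:270,160:310],None,fx=4,fy=4,interpolation=cv2.INTER_CUBIC))
im=cv2.imread("pics/a_side.png")
cv2.imwrite("pics/b_side.png",cv2.resize(im[155:295,235:395],None,fx=4.2,fy=4.2,interpolation=cv2.INTER_CUBIC))
```

```text
(no output)
```

View pics/b_top.png

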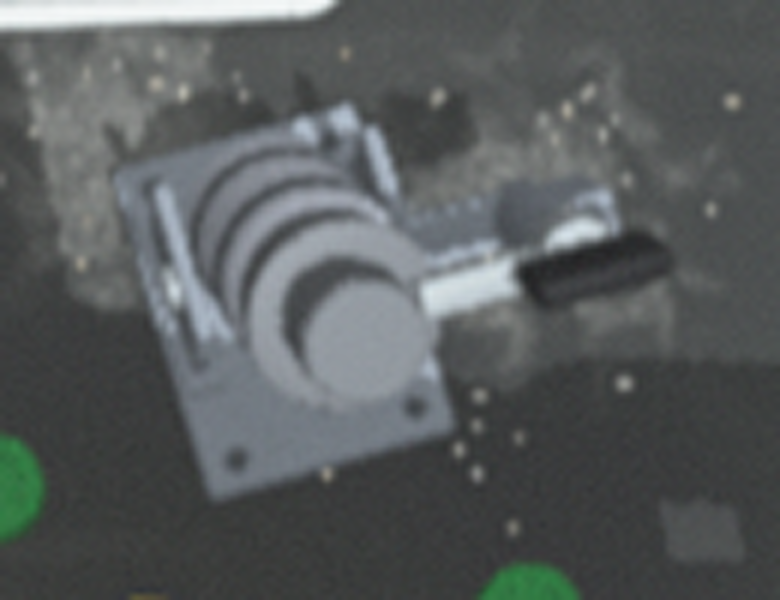

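View pics/b_top2.png

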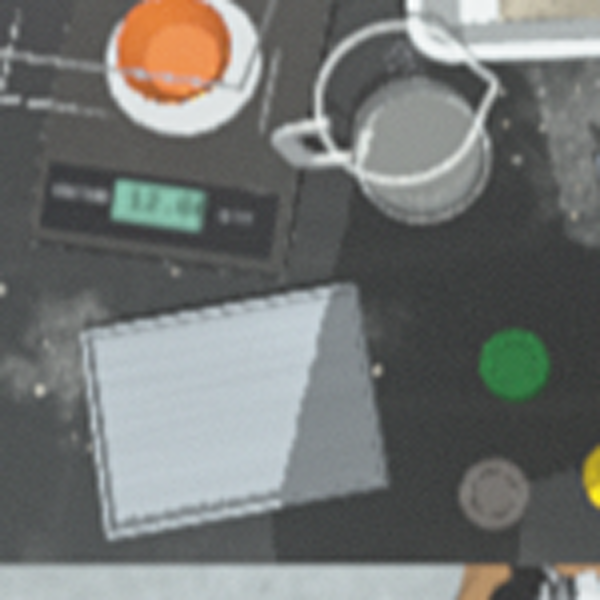

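View pics/b_side.png

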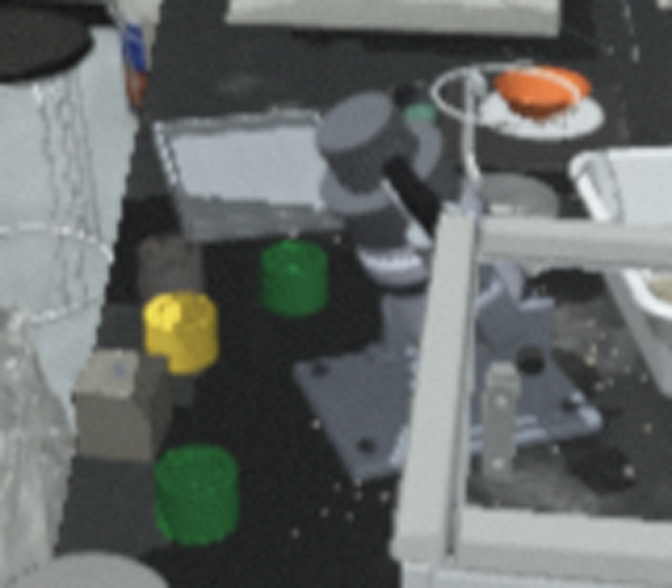

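```bash
cat > h.py <<'E'
import numpy as np, cv2
from scipy.spatial.transform import Rotation as Ro
from plant import r
def rpy(v): return Ro.from_euler('xyz',v).as_matrix()
def cam(n,s=None):
    c=r.calibration(n); f=200/np.tan(np.radians(c['fovy'])/2)
    if n=='wrist':
        s=s or r.state(); T=np.eye(4);T[:3,:3]=rpy(s['tcp_rot']);T[:3,3]=s['position']
        M=T@c['tool_from_camera']; return f,c['cx'],c['cy'],M[:3,3],M[:3,:3]
    return f,c['cx'],c['cy'],np.array(c['eye']),rpy(c['orientation'])
def ray(C,p):
    f,cx,cy,e,R=C; d=R@np.array([(p[0]-cx)/f,(p[1]-cy)/f,1]); return e,d/np.linalg.norm(d)
def onz(C,p,z):
    e,d=ray(C,p); return e+d*(z-e[2])/d[2]
def onplane(C,p,o,n):
    e,d=ray(C,p); return e+d*np.dot(o-e,n)/np.dot(d,n)
def tri(rays):
    A=np.zeros((3,3));b=np.zeros(3)
    for e,d in rays:
        P=np.eye(3)-np.outer(d,d);A+=P;b+=P@e
    x=np.linalg.solve(A,b); return x,[np.linalg.norm((np.eye(3)-np.outer(d,d))@(x-e)) for e,d in rays]
def proj(C,X):
    f,cx,cy,e,R=C; q=R.T@(np.asarray(X)-e); return np.array([cx+f*q[0]/q[2],cy+f*q[1]/q[2]])
E
python3 - <<'E'
from h import *
np.set_printoptions(precision=3,suppress=True)
T=cam('top');S=cam('side')
t=lambda x,y:(x/6+290-.4,y/6+130-.4)
sd=lambda x,y:(x/4.2+235-.4,y/4.2+155-.4)
print('knobtop',tri([ray(T,t(367,340)),ray(S,sd(357,131))]), onz(T,t(367,340),217.8))
print('bartop',tri([ray(T,t(595,268)),ray(S,sd(411,195))]))
a,b,c=[onz(T,t(*p),6) for p in [(115,170),(210,498),(453,430)]]
print('base',a,b,c,np.arctan2(*(a-b)[1::-1]),np.arctan2(*(b-c)[[0,1]])) 
p=lambda x,y:(x/4+160-.4,y/4+120-.4)
q=[onz(T,p(*v),18) for v in [(83,330),(352,284),(388,485),(110,538)]]
print('pan',q,np.mean(q,0))
for i in range(4): print(np.linalg.norm(q[i]-q[(i+1)%4]),np.arctan2(*(q[(i+1)%4]-q[i])[1::-1]))
print('drum',onz(T,p(494,494),37),'green',onz(T,p(514,364),37),'jugtop',onz(T,p(405,100),139),'cube',onz(T,(349,249),50))
E
```

```text
knobtop (array([ 516.948, -148.899,  210.703]), [np.float64(1.0264934890387107), np.float64(1.0264934890385373)]) [ 514.447 -148.166  217.8  ]
bartop (array([ 544.167, -241.739,  214.658]), [np.float64(1.4061294417857824), np.float64(1.4061294417858745)])
base [644.296 -44.234   6.   ] [478.043 -92.183   6.   ] [ 512.609 -212.719    6.   ] 0.2807903476654863 -0.27927609642718054
pan [array([505.059, 326.218,  18.   ]), array([540.269, 133.816,  18.   ]), array([394.02 , 102.952,  18.   ]), array([356.231, 297.437,  18.   ])] [448.895 215.106  18.   ]
195.5976842668523 -1.389794938902584
149.4708174023285 -2.933604934706144
198.12209065893396 1.7627057364966727
151.58509757842072 0.19103261895969553
drum [386.876  25.706  37.   ] green [479.222  13.259  37.   ] jugtop [641.877  81.857 139.   ] cube [ 370.34  -158.825   50.   ]
```

The knob top triangulates to about (515,-148,218) and the bar top to (544,-242,215), at the 100 mm spacing given. Stand yaw is about 0.28. The pan centre is about (449,215), with sides near 197 x 150 mm as specified. Next I'll check how close the balance on the right is.

Run:
```python
import cv2
im=cv2.imread("pics/a_top.png"); 
cv2.imwrite("pics/c_top.png",cv2.resize(im[70:260,420:600],None,fx=3.1,fy=3.1,interpolation=cv2.INTER_CUBIC))
im=cv2.imread("pics/a_side.png")
cv2.imwrite("pics/c_side.png",cv2.resize(im[190:400,230:540],None,fx=2.5,fy=2.5,interpolation=cv2.INTER_CUBIC))
```

```text
(no output)
```

View pics/c_top.png

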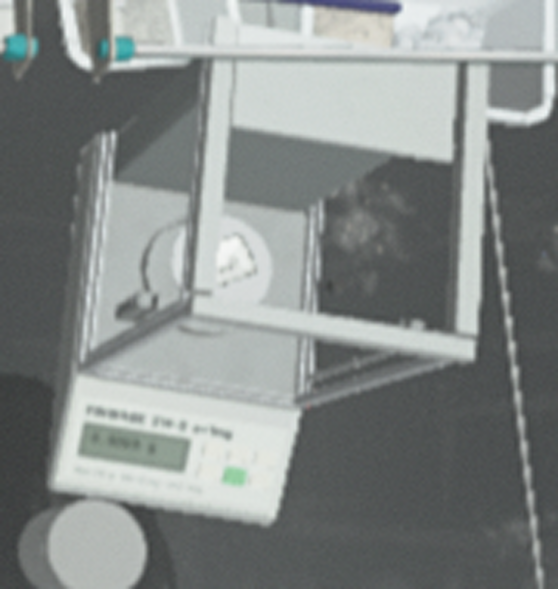

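View pics/c_side.png

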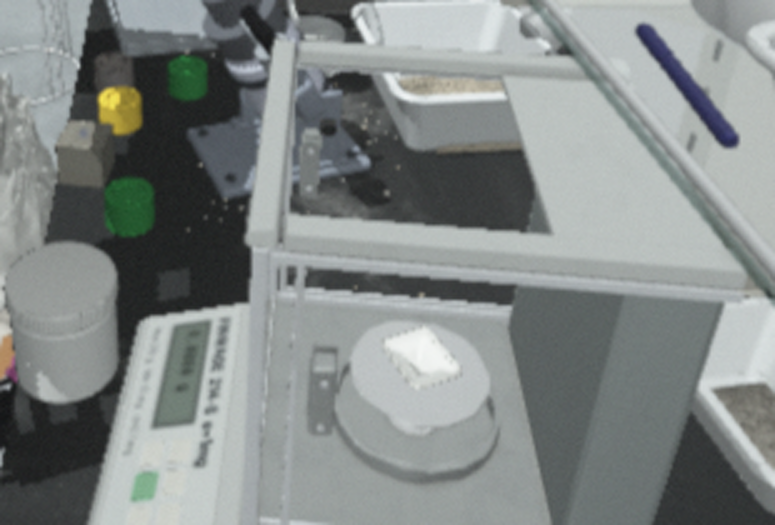

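Run:
```python
from h import *
np.set_printoptions(precision=3,suppress=True)
s=r.state();R=rpy(s['tcp_rot']);print(R)
yaw=.28
zc=Ro.from_euler('z',yaw).apply([-.5,0,np.cos(np.pi/6)]);yc=Ro.from_euler('z',yaw).apply([0,1,0]);xc=np.cross(yc,zc)
for nm,ty in [('xc',xc),('-xc',-xc),('yc',yc),('-yc',-yc)]:
    tx=-zc; Rt=np.c_[tx,ty,np.cross(tx,ty)]
    print(nm,Ro.from_matrix(R.T@Rt).as_rotvec(degrees=True))
```

```text
[[-0.     0.304 -0.953]
 [ 0.001 -0.953 -0.304]
 [-1.    -0.001 -0.   ]]
xc [-86.163  23.046  23.793]
-xc [ 89.342  23.976 -23.222]
yc [-172.338   -0.737   46.173]
-yc [ 1.6   29.995  0.479]
```

Run:
```python
from h import *
np.set_printoptions(precision=1,suppress=True)
T=cam('top');S=cam('side')
print(tri([ray(T,(482.5,166.5)),ray(S,(344,207.5))]),tri([ray(T,(571.6,181)),ray(S,(336,286))]))
s=r.state();R=rpy(s['tcp_rot'])
zc=Ro.from_euler('z',.28).apply([-.5,0,np.cos(np.pi/6)])
P=(np.array([514.4,-148,217.8])+np.array([543,-243,216]))/2+100*zc
print(P,'shift tool',R.T@(P-s['position']))
for w in ([167,-400,380],[350,-250,380]): print(R.T@(np.array(w)-s['position']))
```

```text
(array([ 545. , -435. ,  298.5]), [np.float64(0.06431693092034471), np.float64(0.06431693092022966)]) (array([ 513.8, -636.3,  295.7]), [np.float64(0.2994531114143939), np.float64(0.2994531114144387)])
[ 480.6 -209.3  303.5] shift tool [ -85.1 -204.3 -394.3]
[-161.7 -118.   -37.5]
[-161.6 -205.3 -257.4]
```

```bash
python3 -m handwheel '[{"dx":-30,"dy":-20,"dz":0,"rx":-6.5,"ry":1.75,"rz":1.8},{"dx":-60,"dy":-40,"dz":-10,"rx":-13,"ry":3.5,"rz":3.6},{"dx":-90,"dy":-60,"dz":-30,"rx":-19.5,"ry":5.25,"rz":5.4},{"dx":-110,"dy":-80,"dz":-60,"rx":-26,"ry":7,"rz":7.2},{"dx":-130,"dy":-100,"dz":-90,"rx":-32.5,"ry":8.75,"rz":9}]' -1
cat > goal.py <<'E'
# usage: prints remaining shift/turn from present pose to a target (pos, tool x, tool y) 
from h import *
np.set_printoptions(precision=2,suppress=True)
def axes(yaw=.28):
    q=Ro.from_euler('z',yaw); zc=q.apply([-.5,0,np.cos(np.pi/6)]);yc=q.apply([0,1,0]);return np.cross(yc,zc),yc,zc
def rem(P,tx,ty,s=None):
    s=s or r.state();R=rpy(s['tcp_rot']);Rt=np.c_[tx,ty,np.cross(tx,ty)]
    return R.T@(np.asarray(P)-s['position']),Ro.from_matrix(R.T@Rt).as_rotvec(degrees=True)
E
python3 - <<'E'
from goal import *
x,y,z=axes(); print(rem([481,-209,310],-z,x)); s=r.state(); print(s['t'],s['position'],s['joint_pos'])
E
```

```text
t: 0.57
position: [222.8, -400.1, 350.0]
tcp_rot: [2.05, 1.352, -0.208]
force: [0.4, -0.4, 0.3]
width: 1.003
(array([  85.23,   65.9 , -305.21]), array([-53.37,  14.36,  14.61]))
0.5667 [ 222.84 -400.1   349.96] [-1.28 -0.01  1.77  0.2   1.27 -0.64]
```

```bash
python3 -m handwheel '[{"dx":0,"dy":8,"dz":-36,"rx":-6.5,"ry":1.75,"rz":1.8},{"dx":5,"dy":16,"dz":-72,"rx":-13,"ry":3.5,"rz":3.6},{"dx":15,"dy":24,"dz":-108,"rx":-19.5,"ry":5.25,"rz":5.4},{"dx":25,"dy":32,"dz":-144,"rx":-26,"ry":7,"rz":7.2},{"dx":40,"dy":40,"dz":-180,"rx":-32.5,"ry":8.75,"rz":9}]'
python3 - <<'E'
from goal import *
x,y,z=axes(); print(rem([481,-209,310],-z,x)); s=r.state(); print(s['t'],s['position'],s['joint_pos'])
E
```

```text
t: 0.98
position: [375.1, -288.3, 335.9]
tcp_rot: [1.759, 1.153, 0.084]
force: [0.8, -0.9, 0.6]
width: 1.0
(array([ 69.18,  77.24, -86.18]), array([-20.8 ,   5.67,   5.58]))
0.9833 [ 375.11 -288.33  335.95] [-0.96 -0.03  1.87  0.4   1.12 -1.  ]
```

```bash
python3 -m handwheel '[{"dx":17,"dy":19,"dz":-21,"rx":-6.5,"ry":1.75,"rz":1.8},{"dx":34,"dy":38,"dz":-42,"rx":-13,"ry":3.5,"rz":3.6},{"dx":51,"dy":57,"dz":-64,"rx":-19.5,"ry":5.25,"rz":5.4},{"dx":69,"dy":77,"dz":-86,"rx":-20.8,"ry":5.7,"rz":5.6},{"dx":69,"dy":77,"dz":-86,"rx":-20.8,"ry":5.7,"rz":5.6}]'
python3 - <<'E'
from goal import *
x,y,z=axes(); print(rem([481,-209,310],-z,x)); s=r.state(); print(s['t'],s['position'],s['joint_pos'],s['joint_velocities'])
im=r.grab_frame('wrist'); cv2.imwrite("pics/d_wrist.png",cv2.cvtColor(im,cv2.COLOR_RGB2BGR))
E
```

```text
t: 1.4
position: [481.9, -207.8, 307.6]
tcp_rot: [1.583, 1.049, 0.29]
force: [0.1, 0.0, -0.9]
width: 1.006
(array([-2.7 ,  0.14,  0.89]), array([-0.19, -0.29,  0.13]))
1.4 [ 481.93 -207.8   307.59] [-0.72  0.07  1.88  0.54  0.98 -1.26] [-0.08 -0.04  0.   -0.03  0.06 -0.03]
```

View pics/d_wrist.png

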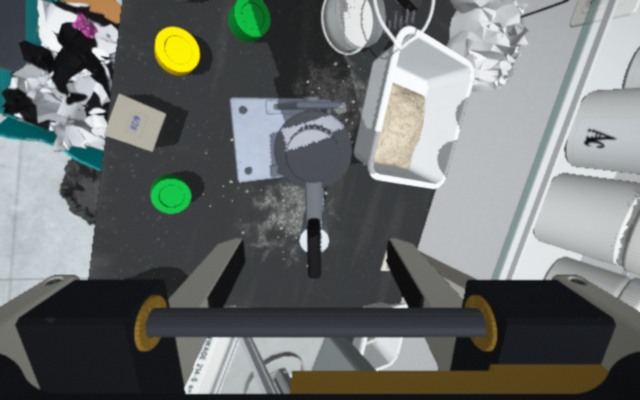

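Run:
```python
import cv2
im=cv2.imread("pics/d_wrist.png"); 
cv2.imwrite("pics/e_w.png",cv2.resize(im[80:290,220:400],None,fx=2.85*1,fy=2.85,interpolation=cv2.INTER_CUBIC))
```

```text
(no output)
```

View pics/e_w.png

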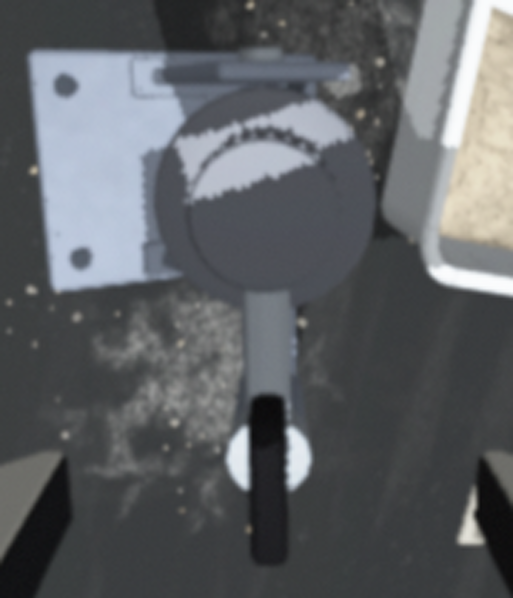

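Run:
```python
from goal import *
x,y,z=axes(); s=r.state(); C=cam('wrist',s)
kt=onplane(C,(312.7,154.4),np.array([514.4,-148,217.8]),z); O=kt-76*z
print('knobtop',kt,'origin',O)
bt=onplane(C,(314.1,248.2),O+76*z,z); print('bar top approx in can frame',[np.dot(bt-O,a) for a in (x,y,z)])
crop=lambda P:(proj(C,P)-[220,80]+.35)*2.85
for zz in (76,40): print(zz,[crop(O-100*y+e*29*y+f*7*x+zz*z) for e in(1,-1) for f in (-1,1)])
print([crop(O+a*x+b*y+76*z) for a,b in ((26,0),(-26,0),(0,26),(0,-26))])
print([crop(O+a*x+b*y+40*z) for a,b in ((42,0),(-42,0),(0,42),(0,-42))])
print('base',crop(O-152*0*z))
im=r.calibration('wrist')
```

```text
knobtop [ 514.23 -148.37  217.65] origin [ 550.75 -137.87  151.83]
bar top approx in can frame [np.float64(0.8100044421213255), np.float64(-97.77418748947134), np.float64(76.00000000000001)]
76 [array([247.01, 412.6 ]), array([286.06, 412.48]), array([249.07, 555.06]), array([285.91, 554.96])]
40 [array([249.89, 379.78]), array([284.77, 379.67]), array([251.6 , 509.46]), array([284.7 , 509.37])]
[array([343.48, 212.74]), array([186.95, 213.34]), array([264.65, 131.84]), array([265.71, 289.66])]
[array([378.22, 200.3 ]), array([154.28, 201.17]), array([265.46,  82.52]), array([266.89, 309.53])]
base [267.08 189.99]
```

```bash
cat >> goal.py <<'E'
O=np.array([550.75,-137.87,151.83])
xc,yc,zc=axes()
def can(a,b,c): return O+a*xc+b*yc+c*zc
def tcp_can():
    s=r.state(); d=s['position']-O; R=rpy(s['tcp_rot'])
    return np.array([d@xc,d@yc,d@zc]), R.T@(-zc), s
E
python3 - <<'E'
from goal import *
print(tcp_can()[0]); print(rem(can(.5,-100,57),-zc,xc))
E
```

```text
[  2.85 -48.95 178.85]
(array([121.65,  -1.81,  51.55]), array([-0.23, -0.23,  0.16]))
```

```bash
python3 -m handwheel '[{"dx":15,"dy":-1,"dz":25},{"dx":40,"dy":-2,"dz":51.5},{"dx":70,"dy":-2,"dz":51.5},{"dx":97,"dy":-2,"dz":51.5},{"dx":97,"dy":-2,"dz":51.5}]'
python3 - <<'E'
from goal import *
print(tcp_can()[0]); print(rem(can(.5,-100,57),-zc,xc))
s=r.state(); C=cam('wrist',s)
im=r.grab_frame('wrist'); cv2.imwrite("pics/f_wrist.png",cv2.cvtColor(im,cv2.COLOR_RGB2BGR))
print([proj(C,can(0,-100+e*29,82)) for e in (1,-1)],proj(C,can(0,0,76)))
E
```

```text
[  2.85 -48.95 178.85]
(array([121.65,  -1.81,  51.55]), array([-0.23, -0.23,  0.16]))
[array([313.11, 226.59]), array([313.46, 277.41])] [312.7 154.4]validation failed for argument at $[0]...
```

View pics/f_wrist.png

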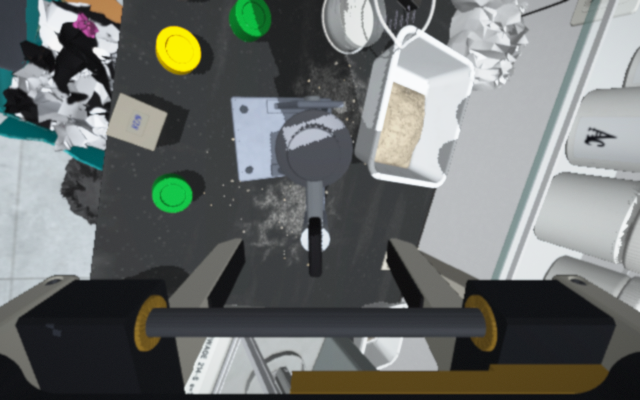

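The call was refused without moving anything, possibly because it wants all six keys in each row.

```bash
python3 -m handwheel '[{"dx":15,"dy":-1,"dz":25,"rx":0,"ry":0,"rz":0},{"dx":40,"dy":-2,"dz":51.5,"rx":0,"ry":0,"rz":0},{"dx":70,"dy":-2,"dz":51.5,"rx":0,"ry":0,"rz":0},{"dx":97,"dy":-2,"dz":51.5,"rx":0,"ry":0,"rz":0},{"dx":97,"dy":-2,"dz":51.5,"rx":0,"ry":0,"rz":0}]'
python3 - <<'E'
from goal import *
print(tcp_can()[0]); print(rem(can(.5,-100,57),-zc,xc))
s=r.state(); C=cam('wrist',s)
im=r.grab_frame('wrist'); cv2.imwrite("pics/f2_wrist.png",cv2.cvtColor(im,cv2.COLOR_RGB2BGR))
print([proj(C,can(0,-100+e*29,82)) for e in (1,-1)],proj(C,can(0,0,76)))
E
```

```text
t: 1.92
position: [537.7, -247.0, 219.8]
tcp_rot: [1.589, 1.053, 0.29]
force: [-0.5, 0.1, -1.0]
width: 0.996
[  -3.05 -101.31   80.2 ]
(array([23.18,  3.66, -1.23]), array([-0.54, -0.27,  0.31]))
[array([320.46, 207.02]), array([320.81, 289.17])] [319.82  82.28]
```

View pics/f2_wrist.png

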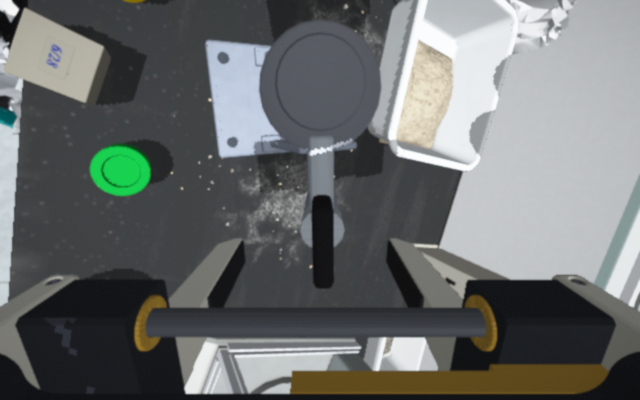

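Bar seen at x=322, rows 196–287 and knob at (321,82), both within 2 px of prediction. Going down onto the bar and gripping.

```bash
python3 -m handwheel '[{"dx":8,"dy":4,"dz":-1,"rx":0,"ry":0,"rz":0},{"dx":16,"dy":4,"dz":-1,"rx":0,"ry":0,"rz":0},{"dx":22,"dy":4,"dz":-1,"rx":0,"ry":0,"rz":0},{"dx":22,"dy":4,"dz":-1,"rx":0,"ry":0,"rz":0}]' -1 
python3 -m handwheel '[{"dx":0,"dy":0,"dz":0,"rx":0,"ry":0,"rz":0},{"dx":0,"dy":0,"dz":0,"rx":0,"ry":0,"rz":0},{"dx":0,"dy":0,"dz":0,"rx":0,"ry":0,"rz":0},{"dx":0,"dy":0,"dz":0,"rx":0,"ry":0,"rz":0},{"dx":0,"dy":0,"dz":0,"rx":0,"ry":0,"rz":0}]' 1 20
python3 - <<'E'
from goal import *
print(tcp_can());
E
```

```text
t: 2.3
position: [552.2, -242.3, 206.6]
tcp_rot: [1.578, 1.049, 0.282]
force: [0.5, 0.2, -0.1]
width: 0.998
t: 2.72
position: [552.2, -242.6, 207.1]
tcp_rot: [1.578, 1.049, 0.281]
force: [0.4, -0.3, 0.4]
width: 0.691
(array([   3.74, -101.  ,   61.63]), array([1., 0., 0.]), {'t': 2.7167, 'joint_pos': array([-0.68,  0.33,  1.82,  0.62,  0.78, -1.36]), 'joint_velocities': array([ 0.,  0., -0.,  0.,  0., -0.]), 'joint_torque': array([ -0.  , -46.67, -26.76,   1.12,  -0.25,   0.04]), 'position': array([ 552.16, -242.56,  207.07]), 'tcp_rot': array([1.58, 1.05, 0.28]), 'force': array([ 0.43, -0.34,  0.37]), 'moment': array([-0.11,  0.13, -0.02]), 'width': 0.6908541343522213})
```

```bash
python3 -m handwheel '[{"dx":2,"dy":-3,"dz":-1,"rx":0,"ry":0,"rz":0},{"dx":3,"dy":-3,"dz":-1,"rx":0,"ry":0,"rz":0},{"dx":3,"dy":-3,"dz":-1,"rx":0,"ry":0,"rz":0},{"dx":3,"dy":-3,"dz":-1,"rx":0,"ry":0,"rz":0},{"dx":3,"dy":-3,"dz":-1,"rx":0,"ry":0,"rz":0}]' 1 20
python3 -m handwheel '[{"dx":0,"dy":0,"dz":0,"rx":0,"ry":0,"rz":0},{"dx":0,"dy":0,"dz":0,"rx":0,"ry":0,"rz":0},{"dx":0,"dy":0,"dz":0,"rx":0,"ry":0,"rz":0},{"dx":0,"dy":0,"dz":0,"rx":0,"ry":0,"rz":0},{"dx":0,"dy":0,"dz":0,"rx":0,"ry":0,"rz":0}]' 1 20
python3 - <<'E'
from goal import *
print(tcp_can()[0]);
E
```

```text
t: 3.13
position: [550.9, -241.8, 202.8]
tcp_rot: [1.578, 1.049, 0.282]
force: [-0.2, -0.2, 0.3]
width: 0.335
t: 3.55
position: [551.7, -241.7, 203.4]
tcp_rot: [1.577, 1.047, 0.281]
force: [7.0, 1.7, -0.2]
width: 0.152
[   1.71 -100.03   58.52]
```

Gripped: opening 0.152 × 93 = 14 mm, the bar's thickness. Now I'll turn it clockwise.

```bash
python3 -m handwheel '[{"dx":0,"dy":1,"dz":0,"rx":7,"ry":0,"rz":0},{"dx":0,"dy":1,"dz":0,"rx":14,"ry":0,"rz":0},{"dx":0,"dy":1,"dz":0,"rx":21,"ry":0,"rz":0}]' 1 25
python3 - <<'E'
from goal import *
p,a,s=tcp_can();print(p,s['force'],s['moment'],s['joint_pos'][5]);
E
```

```text
t: 3.8
position: [551.7, -241.6, 203.4]
tcp_rot: [1.95, 1.049, 0.281]
force: [-0.2, -0.2, 0.2]
width: 0.148
[  1.72 -99.99  58.5 ] [-0.24 -0.25  0.18] [-0.14  0.33  0.17] -0.9926785258967593
```

```bash
python3 -m handwheel '[{"dx":0,"dy":0,"dz":0,"rx":7,"ry":0,"rz":0},{"dx":0,"dy":0,"dz":0,"rx":14,"ry":0,"rz":0},{"dx":0,"dy":0,"dz":0,"rx":21,"ry":0,"rz":0},{"dx":0,"dy":0,"dz":0,"rx":28,"ry":0,"rz":0},{"dx":0,"dy":0,"dz":0,"rx":35,"ry":0,"rz":0}]' 1 25
python3 -m handwheel '[{"dx":0,"dy":0,"dz":0,"rx":7,"ry":0,"rz":0},{"dx":0,"dy":0,"dz":0,"rx":12,"ry":0,"rz":0},{"dx":0,"dy":0,"dz":0,"rx":12,"ry":0,"rz":0},{"dx":0,"dy":0,"dz":0,"rx":12,"ry":0,"rz":0}]' 1 25
python3 - <<'E'
from goal import *
p,a,s=tcp_can();print(p,s['force'],s['moment'],s['joint_pos'][5]);
E
```

```text
t: 4.22
position: [551.5, -241.6, 203.3]
tcp_rot: [2.562, 1.049, 0.282]
force: [-0.9, -1.0, 1.7]
width: 0.149
t: 4.55
position: [551.6, -241.5, 203.2]
tcp_rot: [2.762, 1.049, 0.282]
force: [-3.1, -0.1, 0.8]
width: 0.147
[  1.57 -99.84  58.46] [-3.1  -0.08  0.76] [0.05 0.74 0.14] -0.18115266977632868
```

Turned 1.185 rad with the detent force gone. I'll open, retract along the axis and look.

```bash
python3 -m handwheel '[{"dx":0,"dy":0,"dz":0,"rx":0,"ry":0,"rz":0},{"dx":0,"dy":0,"dz":0,"rx":0,"ry":0,"rz":0},{"dx":0,"dy":0,"dz":0,"rx":0,"ry":0,"rz":0},{"dx":0,"dy":0,"dz":0,"rx":0,"ry":0,"rz":0},{"dx":-5,"dy":0,"dz":0,"rx":0,"ry":0,"rz":0}]' -1
python3 -m handwheel '[{"dx":-20,"dy":0,"dz":0,"rx":0,"ry":0,"rz":0},{"dx":-40,"dy":0,"dz":0,"rx":0,"ry":0,"rz":0},{"dx":-60,"dy":0,"dz":0,"rx":0,"ry":0,"rz":0},{"dx":-75,"dy":0,"dz":0,"rx":0,"ry":0,"rz":0}]' -1
python3 - <<'E'
from goal import *
p,a,s=tcp_can();print(p,s['joint_pos'])
C=cam('wrist',s); im=r.grab_frame('wrist'); cv2.imwrite("pics/g_wrist.png",cv2.cvtColor(im,cv2.COLOR_RGB2BGR))
c,si=np.cos(1.2),np.sin(1.2)
print([proj(C,can(e*29*si,-100+e*29*c,82)) for e in (1,-1)],proj(C,can(0,0,76)),proj(C,can(0,0,40)))
E
```

```text
t: 4.97
position: [549.2, -242.0, 207.0]
tcp_rot: [2.767, 1.05, 0.284]
force: [-0.2, -0.3, 0.1]
width: 0.457
t: 5.3
position: [512.8, -253.0, 274.3]
tcp_rot: [2.763, 1.048, 0.28]
force: [0.6, 1.3, 0.1]
width: 0.744
[   2.13 -100.13  140.22] [-0.75  0.2   1.81  0.56  0.93 -0.14]
[array([313.89, 188.06]), array([313.47, 252.06])] [201.61 176.94] [216.21 169.01]
```

View pics/g_wrist.png

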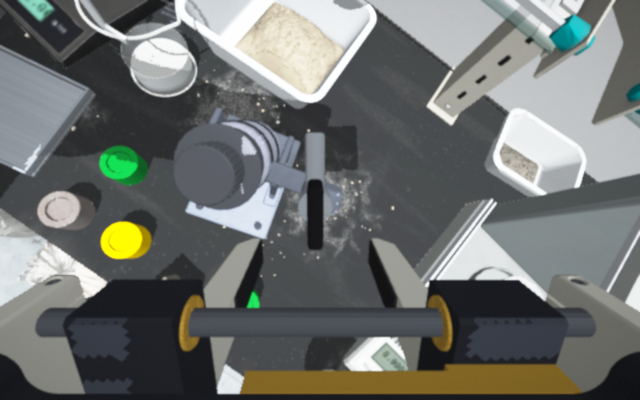

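Keeper is open, the bar and arm lying at column 315 exactly along the 1.2 rad line. I'll measure the knob centre more precisely in this view.

Run:
```python
from goal import *
im=cv2.imread("pics/g_wrist.png"); C=cam('wrist')
o=cv2.resize(im[110:240,150:330],None,fx=4,fy=4,interpolation=cv2.INTER_CUBIC)
for rr,zz,col in ((26,76,(0,0,255)),(42,40,(0,255,0))):
    pts=np.array([(proj(C,can(rr*np.cos(a),rr*np.sin(a),zz))-[150,110]+.4)*4 for a in np.linspace(0,6.28,40)]).astype(int)
    for p in pts: cv2.circle(o,tuple(map(int,p)),2,col,-1)
cv2.imwrite("pics/h.png",o)
```

```text
(no output)
```

View pics/h.png

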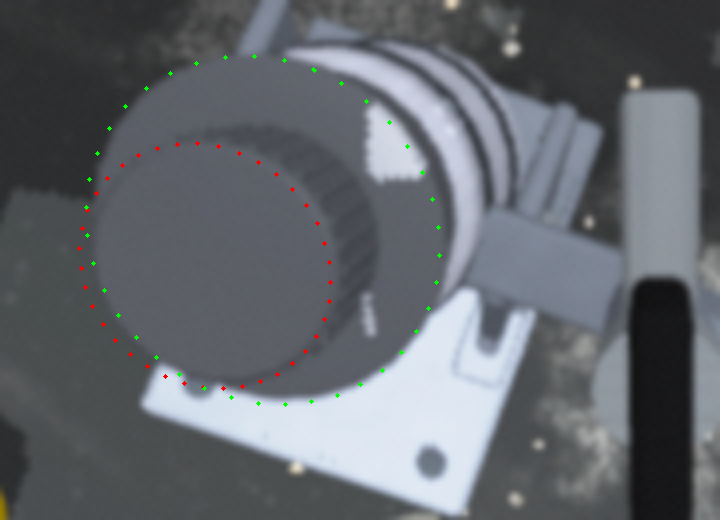

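Run:
```python
from goal import *
s=r.state();R=rpy(s['tcp_rot']); print(rem(can(1,-.8,100),-zc,R[:,1]))
```

```text
(array([ 42.  , -93.83, -35.18]), array([-0.  ,  0.04, -0.08]))
```

```bash
python3 -m handwheel '[{"dx":0,"dy":-25,"dz":-9,"rx":7,"ry":0,"rz":0},{"dx":0,"dy":-50,"dz":-18,"rx":14,"ry":0,"rz":0},{"dx":0,"dy":-75,"dz":-27,"rx":21,"ry":0,"rz":0},{"dx":0,"dy":-94,"dz":-35,"rx":28,"ry":0,"rz":0},{"dx":10,"dy":-94,"dz":-35,"rx":35,"ry":0,"rz":0}]' -1
for i in 1 ; do python3 -m handwheel '[{"dx":0,"dy":0,"dz":0,"rx":7,"ry":0,"rz":0},{"dx":0,"dy":0,"dz":0,"rx":14,"ry":0,"rz":0},{"dx":0,"dy":0,"dz":0,"rx":21,"ry":0,"rz":0},{"dx":0,"dy":0,"dz":0,"rx":28,"ry":0,"rz":0},{"dx":0,"dy":0,"dz":0,"rx":35,"ry":0,"rz":0}]'; done
python3 -m handwheel '[{"dx":0,"dy":0,"dz":0,"rx":7,"ry":0,"rz":0},{"dx":0,"dy":0,"dz":0,"rx":14,"ry":0,"rz":0},{"dx":0,"dy":0,"dz":0,"rx":21,"ry":0,"rz":0},{"dx":0,"dy":0,"dz":0,"rx":28,"ry":0,"rz":0},{"dx":0,"dy":0,"dz":0,"rx":35,"ry":0,"rz":0}]'
python3 -m handwheel '[{"dx":0,"dy":0,"dz":0,"rx":7,"ry":0,"rz":0},{"dx":0,"dy":0,"dz":0,"rx":14,"ry":0,"rz":0},{"dx":0,"dy":0,"dz":0,"rx":21,"ry":0,"rz":0},{"dx":0,"dy":0,"dz":0,"rx":28,"ry":0,"rz":0},{"dx":0,"dy":0,"dz":0,"rx":35,"ry":0,"rz":0}]'
python3 - <<'E'
from goal import *
p,a,s=tcp_can();print(p,s['joint_pos'],s['width']); print(rem(can(1,-.8,46),-zc,rpy(s['tcp_rot'])[:,1]))
E
```

```text
t: 5.77
position: [487.7, -152.9, 263.9]
tcp_rot: [-2.903, 1.048, 0.282]
force: [0.4, -1.7, 0.2]
width: 1.001
t: 6.18
position: [488.6, -155.3, 262.7]
tcp_rot: [-2.29, 1.049, 0.282]
force: [-0.7, 0.0, 0.4]
width: 1.0
t: 6.6
position: [488.6, -155.3, 262.7]
tcp_rot: [-1.68, 1.049, 0.282]
force: [-0.1, 0.8, 0.2]
width: 0.997
t: 7.02
position: [488.6, -155.3, 262.7]
tcp_rot: [-1.069, 1.049, 0.282]
force: [-1.0, 0.2, 0.4]
width: 1.001
[ -0.47   0.42 128.25] [-0.61  0.07  1.99  0.56  0.82  2.41] 1.0011215367716235
(array([82.25, -2.05, -0.36]), array([ 0.  , -0.  , -0.06]))
```

```bash
python3 -m handwheel '[{"dx":25,"dy":-1,"dz":0,"rx":7,"ry":0,"rz":0},{"dx":50,"dy":-2,"dz":0,"rx":14,"ry":0,"rz":0},{"dx":70,"dy":-2,"dz":0,"rx":16,"ry":0,"rz":0},{"dx":80,"dy":-2,"dz":0,"rx":16,"ry":0,"rz":0},{"dx":82,"dy":-2,"dz":0,"rx":16,"ry":0,"rz":0}]' -1
python3 -m handwheel '[{"dx":0,"dy":0,"dz":0,"rx":0,"ry":0,"rz":0},{"dx":0,"dy":0,"dz":0,"rx":0,"ry":0,"rz":0},{"dx":0,"dy":0,"dz":0,"rx":0,"ry":0,"rz":0},{"dx":0,"dy":0,"dz":0,"rx":0,"ry":0,"rz":0},{"dx":0,"dy":0,"dz":0,"rx":0,"ry":0,"rz":0}]' 1 15
python3 -m handwheel '[{"dx":0,"dy":0,"dz":0,"rx":0,"ry":0,"rz":0},{"dx":0,"dy":0,"dz":0,"rx":0,"ry":0,"rz":0},{"dx":0,"dy":0,"dz":0,"rx":0,"ry":0,"rz":0}]' 1 15
python3 - <<'E'
from goal import *
p,a,s=tcp_can();print(p,s['joint_pos'],s['width'],s['force'])
E
```

```text
t: 7.43
position: [529.5, -143.9, 191.0]
tcp_rot: [-0.793, 1.051, 0.286]
force: [0.7, -0.9, 0.4]
width: 1.0
t: 7.85
position: [529.6, -144.8, 193.4]
tcp_rot: [-0.797, 1.048, 0.28]
force: [-0.1, 0.6, -0.3]
width: 0.691
t: 8.1
position: [529.5, -144.5, 192.9]
tcp_rot: [-0.796, 1.049, 0.282]
force: [-4.8, -0.7, 5.0]
width: 0.556
[ 1.23 -0.53 46.76] [-0.54  0.23  1.99  0.65  0.65  2.62] 0.5555623291426515 [-4.81 -0.69  5.03]
```

Gripped at 51.7 mm (knob is 52). Now unscrewing, rising 1.36 mm every 35°.

```bash
python3 -m handwheel '[{"dx":-0.27,"dy":0,"dz":0,"rx":-7,"ry":0,"rz":0},{"dx":-0.54,"dy":0,"dz":0,"rx":-14,"ry":0,"rz":0},{"dx":-0.82,"dy":0,"dz":0,"rx":-21,"ry":0,"rz":0},{"dx":-1.09,"dy":0,"dz":0,"rx":-28,"ry":0,"rz":0},{"dx":-1.36,"dy":0,"dz":0,"rx":-35,"ry":0,"rz":0}]' 1 25
python3 -m handwheel '[{"dx":-0.27,"dy":0,"dz":0,"rx":-7,"ry":0,"rz":0},{"dx":-0.54,"dy":0,"dz":0,"rx":-14,"ry":0,"rz":0},{"dx":-0.82,"dy":0,"dz":0,"rx":-21,"ry":0,"rz":0},{"dx":-1.09,"dy":0,"dz":0,"rx":-28,"ry":0,"rz":0},{"dx":-1.36,"dy":0,"dz":0,"rx":-35,"ry":0,"rz":0}]' 1 25
python3 - <<'E'
from goal import *
p,a,s=tcp_can();print(p,s['joint_pos'],s['width'],s['force'],s['moment'],np.dot(s['force'],zc))
E
```

```text
t: 8.52
position: [528.8, -144.6, 193.7]
tcp_rot: [-1.412, 1.049, 0.282]
force: [-0.8, -0.0, -0.6]
width: 0.554
t: 8.93
position: [528.2, -144.9, 194.9]
tcp_rot: [-2.023, 1.049, 0.282]
force: [0.0, -0.1, -1.3]
width: 0.555
[ 1.1  -0.54 49.1 ] [-0.54  0.23  1.99  0.65  0.65  1.4 ] 0.5546416466855539 [ 0.02 -0.06 -1.26] [0.03 0.31 0.01] -1.0922875974307753
```

```bash
python3 -m handwheel '[{"dx":-0.27,"dy":0,"dz":0,"rx":-7,"ry":0,"rz":0},{"dx":-0.54,"dy":0,"dz":0,"rx":-14,"ry":0,"rz":0},{"dx":-0.82,"dy":0,"dz":0,"rx":-21,"ry":0,"rz":0},{"dx":-1.09,"dy":0,"dz":0,"rx":-28,"ry":0,"rz":0},{"dx":-1.36,"dy":0,"dz":0,"rx":-35,"ry":0,"rz":0}]' 1 25
python3 -m handwheel '[{"dx":-0.27,"dy":0,"dz":0,"rx":-7,"ry":0,"rz":0},{"dx":-0.54,"dy":0,"dz":0,"rx":-14,"ry":0,"rz":0},{"dx":-0.82,"dy":0,"dz":0,"rx":-21,"ry":0,"rz":0},{"dx":-1.09,"dy":0,"dz":0,"rx":-28,"ry":0,"rz":0},{"dx":-1.36,"dy":0,"dz":0,"rx":-35,"ry":0,"rz":0}]' 1 25
python3 -m handwheel '[{"dx":-0.27,"dy":0,"dz":0,"rx":-7,"ry":0,"rz":0},{"dx":-0.54,"dy":0,"dz":0,"rx":-14,"ry":0,"rz":0},{"dx":-0.82,"dy":0,"dz":0,"rx":-21,"ry":0,"rz":0},{"dx":-1.09,"dy":0,"dz":0,"rx":-28,"ry":0,"rz":0},{"dx":-1.36,"dy":0,"dz":0,"rx":-35,"ry":0,"rz":0}]' 1 25
python3 -m handwheel '[{"dx":-0.27,"dy":0,"dz":0,"rx":-7,"ry":0,"rz":0},{"dx":-0.54,"dy":0,"dz":0,"rx":-14,"ry":0,"rz":0},{"dx":-0.82,"dy":0,"dz":0,"rx":-21,"ry":0,"rz":0},{"dx":-1.09,"dy":0,"dz":0,"rx":-28,"ry":0,"rz":0},{"dx":-1.36,"dy":0,"dz":0,"rx":-35,"ry":0,"rz":0}]' 1 25
python3 - <<'E'
from goal import *
p,a,s=tcp_can();print(p,s['joint_pos'],s['width'],s['force'],s['moment'],np.dot(s['force'],zc))
E
```

```text
t: 9.35
position: [527.5, -145.0, 196.1]
tcp_rot: [-2.633, 1.049, 0.282]
force: [-0.2, 1.0, -0.8]
width: 0.555
t: 9.77
position: [526.9, -145.2, 197.3]
tcp_rot: [3.039, 1.049, 0.282]
force: [0.5, 1.5, -0.5]
width: 0.555
t: 10.18
position: [526.3, -145.2, 198.5]
tcp_rot: [2.429, 1.049, 0.283]
force: [0.7, 2.1, 0.1]
width: 0.554
t: 10.6
position: [525.5, -145.3, 199.6]
tcp_rot: [1.818, 1.049, 0.283]
force: [-0.2, 1.1, -0.4]
width: 0.555
[ 1.12 -0.19 54.52] [-0.55  0.22  2.    0.64  0.66 -1.04] 0.5546521360008826 [-0.22  1.13 -0.38] [0.2  0.23 0.2 ] -0.3830156828869825
```

```bash
python3 -m handwheel '[{"dx":-0.27,"dy":0,"dz":0,"rx":-7,"ry":0,"rz":0},{"dx":-0.54,"dy":0,"dz":0,"rx":-14,"ry":0,"rz":0},{"dx":-0.82,"dy":0,"dz":0,"rx":-21,"ry":0,"rz":0},{"dx":-1.09,"dy":0,"dz":0,"rx":-28,"ry":0,"rz":0},{"dx":-1.36,"dy":0,"dz":0,"rx":-35,"ry":0,"rz":0}]' 1 25
python3 -m handwheel '[{"dx":-0.27,"dy":0,"dz":0,"rx":-7,"ry":0,"rz":0},{"dx":-0.54,"dy":0,"dz":0,"rx":-14,"ry":0,"rz":0},{"dx":-0.82,"dy":0,"dz":0,"rx":-21,"ry":0,"rz":0},{"dx":-1.09,"dy":0,"dz":0,"rx":-28,"ry":0,"rz":0},{"dx":-1.36,"dy":0,"dz":0,"rx":-35,"ry":0,"rz":0}]' 1 25
python3 -m handwheel '[{"dx":-0.27,"dy":0,"dz":0,"rx":-7,"ry":0,"rz":0},{"dx":-0.54,"dy":0,"dz":0,"rx":-14,"ry":0,"rz":0},{"dx":-0.82,"dy":0,"dz":0,"rx":-21,"ry":0,"rz":0},{"dx":-0.82,"dy":0,"dz":0,"rx":-21,"ry":0,"rz":0}]' 1 25
python3 - <<'E'
from goal import *
p,a,s=tcp_can();print(p,s['joint_pos'],s['width'],s['force'],s['moment'],np.dot(s['force'],zc))
for n in ('wrist','side'):
    im=r.grab_frame(n); cv2.imwrite(f"pics/i_{n}.png",cv2.cvtColor(im,cv2.COLOR_RGB2BGR))
E
```

```text
t: 11.02
position: [524.9, -145.6, 200.8]
tcp_rot: [1.207, 1.049, 0.283]
force: [-0.7, 1.0, 0.1]
width: 0.555
t: 11.43
position: [524.2, -145.7, 202.0]
tcp_rot: [0.597, 1.049, 0.283]
force: [0.1, 0.7, -0.5]
width: 0.553
t: 11.77
position: [523.7, -146.0, 202.6]
tcp_rot: [0.23, 1.05, 0.283]
force: [-0.8, -0.5, -2.1]
width: 0.556
[ 0.95 -0.36 58.05] [-0.55  0.21  2.    0.63  0.67 -2.62] 0.5561924914094346 [-0.85 -0.46 -2.15] [-0.08  0.5   0.04] -1.3919370675547589
```

View pics/i_wrist.png

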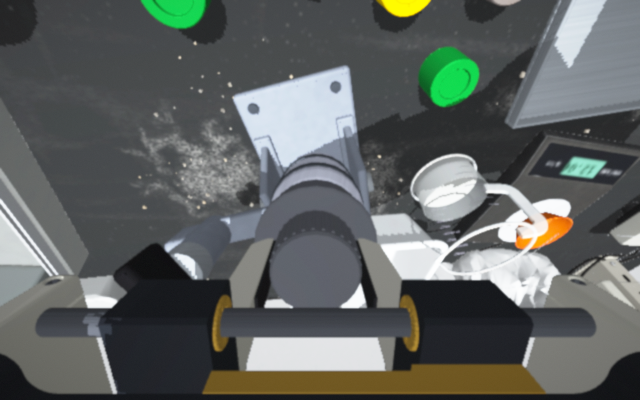

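View pics/i_side.png

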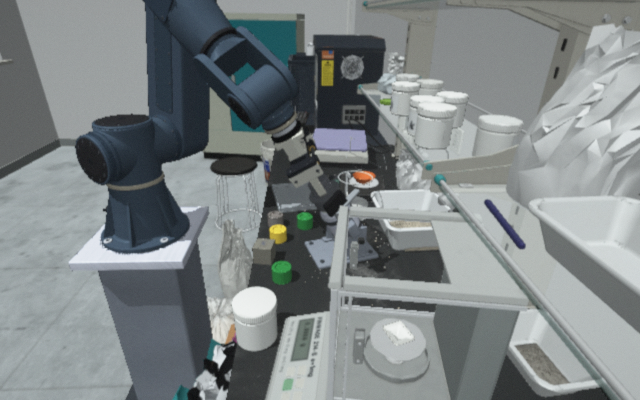

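Hand has turned 301° and risen 11.3 mm, and the forces stay near zero. Now open, wind back 245° and regrip.

```bash
python3 -m handwheel '[{"dx":0,"dy":0,"dz":0,"rx":0,"ry":0,"rz":0},{"dx":0,"dy":0,"dz":0,"rx":0,"ry":0,"rz":0},{"dx":0,"dy":0,"dz":0,"rx":0,"ry":0,"rz":0},{"dx":0,"dy":0,"dz":0,"rx":0,"ry":0,"rz":0}]' -1
python3 -m handwheel '[{"dx":0,"dy":0,"dz":0,"rx":7,"ry":0,"rz":0},{"dx":0,"dy":0,"dz":0,"rx":14,"ry":0,"rz":0},{"dx":0,"dy":0,"dz":0,"rx":21,"ry":0,"rz":0},{"dx":0,"dy":0,"dz":0,"rx":28,"ry":0,"rz":0},{"dx":0,"dy":0,"dz":0,"rx":35,"ry":0,"rz":0}]'
python3 -m handwheel '[{"dx":0,"dy":0,"dz":0,"rx":7,"ry":0,"rz":0},{"dx":0,"dy":0,"dz":0,"rx":14,"ry":0,"rz":0},{"dx":0,"dy":0,"dz":0,"rx":21,"ry":0,"rz":0},{"dx":0,"dy":0,"dz":0,"rx":28,"ry":0,"rz":0},{"dx":0,"dy":0,"dz":0,"rx":35,"ry":0,"rz":0}]'
python3 -m handwheel '[{"dx":0,"dy":0,"dz":0,"rx":7,"ry":0,"rz":0},{"dx":0,"dy":0,"dz":0,"rx":14,"ry":0,"rz":0},{"dx":0,"dy":0,"dz":0,"rx":21,"ry":0,"rz":0},{"dx":0,"dy":0,"dz":0,"rx":28,"ry":0,"rz":0},{"dx":0,"dy":0,"dz":0,"rx":35,"ry":0,"rz":0}]'
python3 -m handwheel '[{"dx":0,"dy":0,"dz":0,"rx":7,"ry":0,"rz":0},{"dx":0,"dy":0,"dz":0,"rx":14,"ry":0,"rz":0},{"dx":0,"dy":0,"dz":0,"rx":21,"ry":0,"rz":0},{"dx":0,"dy":0,"dz":0,"rx":28,"ry":0,"rz":0},{"dx":0,"dy":0,"dz":0,"rx":35,"ry":0,"rz":0}]'
python3 -m handwheel '[{"dx":0,"dy":0,"dz":0,"rx":7,"ry":0,"rz":0},{"dx":0,"dy":0,"dz":0,"rx":14,"ry":0,"rz":0},{"dx":0,"dy":0,"dz":0,"rx":21,"ry":0,"rz":0},{"dx":0,"dy":0,"dz":0,"rx":28,"ry":0,"rz":0},{"dx":0,"dy":0,"dz":0,"rx":35,"ry":0,"rz":0}]'
python3 -m handwheel '[{"dx":0,"dy":0,"dz":0,"rx":7,"ry":0,"rz":0},{"dx":0,"dy":0,"dz":0,"rx":14,"ry":0,"rz":0},{"dx":0,"dy":0,"dz":0,"rx":21,"ry":0,"rz":0},{"dx":0,"dy":0,"dz":0,"rx":28,"ry":0,"rz":0},{"dx":0,"dy":0,"dz":0,"rx":35,"ry":0,"rz":0}]'
python3 -m handwheel '[{"dx":0,"dy":0,"dz":0,"rx":7,"ry":0,"rz":0},{"dx":0,"dy":0,"dz":0,"rx":14,"ry":0,"rz":0},{"dx":0,"dy":0,"dz":0,"rx":21,"ry":0,"rz":0},{"dx":0,"dy":0,"dz":0,"rx":28,"ry":0,"rz":0},{"dx":0,"dy":0,"dz":0,"rx":35,"ry":0,"rz":0}]'
python3 - <<'E'
from goal import *
p,a,s=tcp_can();print(p,s['joint_pos'],s['width'],s['force'],s['moment'],np.dot(s['force'],zc))
im=r.grab_frame('wrist'); cv2.imwrite(f"pics/j_wrist.png",cv2.cvtColor(im,cv2.COLOR_RGB2BGR))
E
```

```text
t: 12.2
position: [524.2, -146.3, 203.0]
tcp_rot: [0.235, 1.049, 0.281]
force: [-0.4, 0.0, 0.5]
width: 0.784
t: 12.62
position: [524.1, -146.2, 203.0]
tcp_rot: [0.852, 1.049, 0.281]
force: [-1.2, -0.3, -0.0]
width: 0.997
t: 13.03
position: [524.1, -146.2, 203.0]
tcp_rot: [1.463, 1.049, 0.281]
force: [0.1, -1.3, 0.3]
width: 1.003
t: 13.45
position: [524.1, -146.2, 203.0]
tcp_rot: [2.073, 1.049, 0.281]
force: [-0.0, 0.3, -0.1]
width: 1.001
t: 13.87
position: [524.1, -146.2, 203.0]
tcp_rot: [2.684, 1.049, 0.281]
force: [0.1, 0.3, 0.4]
width: 1.001
t: 14.28
position: [524.1, -146.2, 203.0]
tcp_rot: [-2.988, 1.049, 0.281]
force: [-0.4, -0.5, 0.1]
width: 1.003
t: 14.7
position: [524.1, -146.2, 203.0]
tcp_rot: [-2.377, 1.049, 0.281]
force: [-0.6, 0.5, 0.4]
width: 1.002
t: 15.12
position: [524.1, -146.2, 203.0]
tcp_rot: [-1.766, 1.049, 0.281]
force: [-0.1, -0.6, 0.3]
width: 1.004
[ 1.4  -0.65 58.27] [-0.55  0.21  1.99  0.63  0.67  1.66] 1.0042368475545504 [-0.12 -0.56  0.32] [ 0.05  0.2  -0.06] 0.4112656563663063
```

View pics/j_wrist.png

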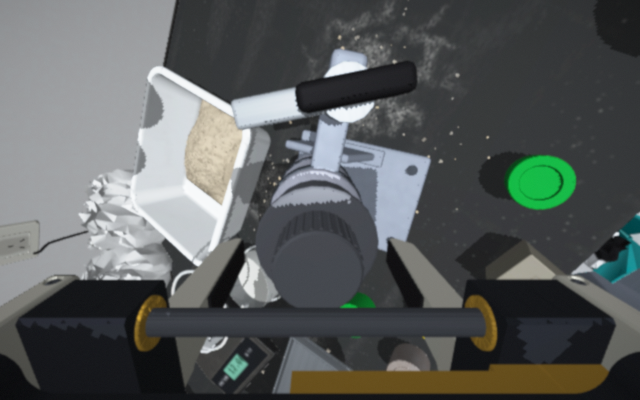

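Run:
```python
from goal import *
im=cv2.imread("pics/j_wrist.png"); C=cam('wrist')
o=cv2.resize(im[180:330,220:420],None,fx=4,fy=4,interpolation=cv2.INTER_CUBIC)
for rr,zz,col in ((26,76+11.5,(0,0,255)),(26,76,(255,0,0)),(42,51.5,(0,255,0)),(42,40,(255,255,0))):
    for a in np.linspace(0,6.28,50):
        p=(proj(C,can(1+rr*np.cos(a),-.6+rr*np.sin(a),zz))-[220,180]+.4)*4
        cv2.circle(o,(int(p[0]),int(p[1])),2,col,-1)
cv2.imwrite("pics/k.png",o)
```

```text
(no output)
```

View pics/k.png

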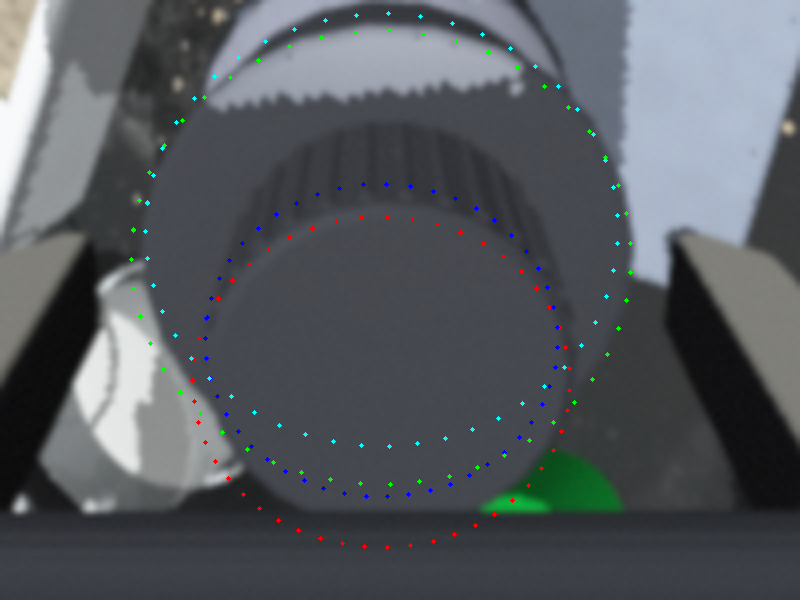

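The cap has risen: the flange and knob edges fit the +11.5 mm outline, not the shut one. Regrip and finish unscrewing.

```bash
python3 -m handwheel '[{"dx":0,"dy":0,"dz":0,"rx":0,"ry":0,"rz":0},{"dx":0,"dy":0,"dz":0,"rx":0,"ry":0,"rz":0},{"dx":0,"dy":0,"dz":0,"rx":0,"ry":0,"rz":0},{"dx":0,"dy":0,"dz":0,"rx":0,"ry":0,"rz":0},{"dx":0,"dy":0,"dz":0,"rx":0,"ry":0,"rz":0}]' 1 15
python3 -m handwheel '[{"dx":0,"dy":0,"dz":0,"rx":0,"ry":0,"rz":0},{"dx":0,"dy":0,"dz":0,"rx":0,"ry":0,"rz":0},{"dx":0,"dy":0,"dz":0,"rx":0,"ry":0,"rz":0},{"dx":0,"dy":0,"dz":0,"rx":0,"ry":0,"rz":0}]' 1 25
python3 -m handwheel '[{"dx":-0.27,"dy":0,"dz":0,"rx":-7,"ry":0,"rz":0},{"dx":-0.54,"dy":0,"dz":0,"rx":-14,"ry":0,"rz":0},{"dx":-0.82,"dy":0,"dz":0,"rx":-21,"ry":0,"rz":0},{"dx":-1.09,"dy":0,"dz":0,"rx":-28,"ry":0,"rz":0},{"dx":-1.36,"dy":0,"dz":0,"rx":-35,"ry":0,"rz":0}]' 1 25
python3 -m handwheel '[{"dx":-0.27,"dy":0,"dz":0,"rx":-7,"ry":0,"rz":0},{"dx":-0.54,"dy":0,"dz":0,"rx":-14,"ry":0,"rz":0},{"dx":-0.82,"dy":0,"dz":0,"rx":-21,"ry":0,"rz":0},{"dx":-1.09,"dy":0,"dz":0,"rx":-28,"ry":0,"rz":0},{"dx":-1.36,"dy":0,"dz":0,"rx":-35,"ry":0,"rz":0}]' 1 25
python3 -m handwheel '[{"dx":-0.27,"dy":0,"dz":0,"rx":-7,"ry":0,"rz":0},{"dx":-0.54,"dy":0,"dz":0,"rx":-14,"ry":0,"rz":0},{"dx":-0.82,"dy":0,"dz":0,"rx":-21,"ry":0,"rz":0},{"dx":-1.09,"dy":0,"dz":0,"rx":-28,"ry":0,"rz":0},{"dx":-1.36,"dy":0,"dz":0,"rx":-35,"ry":0,"rz":0}]' 1 25
python3 -m handwheel '[{"dx":-0.27,"dy":0,"dz":0,"rx":-7,"ry":0,"rz":0},{"dx":-0.54,"dy":0,"dz":0,"rx":-14,"ry":0,"rz":0},{"dx":-0.82,"dy":0,"dz":0,"rx":-21,"ry":0,"rz":0},{"dx":-1.09,"dy":0,"dz":0,"rx":-28,"ry":0,"rz":0},{"dx":-1.36,"dy":0,"dz":0,"rx":-35,"ry":0,"rz":0}]' 1 25
python3 - <<'E'
from goal import *
p,a,s=tcp_can();print(p,s['joint_pos'],s['width'],s['force'],s['moment'],np.dot(s['force'],zc))
E
```

```text
t: 15.58
position: [524.0, -146.2, 202.9]
tcp_rot: [-1.774, 1.049, 0.282]
force: [0.3, -0.0, -0.6]
width: 0.691
t: 15.92
position: [524.0, -146.1, 202.9]
tcp_rot: [-1.773, 1.049, 0.282]
force: [-0.8, 0.8, 0.9]
width: 0.553
t: 16.33
position: [523.5, -146.4, 204.2]
tcp_rot: [-2.39, 1.049, 0.281]
force: [-0.1, -0.9, 1.7]
width: 0.553
t: 16.75
position: [522.9, -146.3, 205.5]
tcp_rot: [-3.0, 1.048, 0.283]
force: [0.3, 2.3, 1.9]
width: 0.557
t: 17.17
position: [522.1, -146.3, 206.6]
tcp_rot: [2.674, 1.049, 0.283]
force: [-1.2, 0.8, 2.8]
width: 0.555
t: 17.58
position: [521.4, -146.6, 207.7]
tcp_rot: [2.062, 1.049, 0.283]
force: [-1.6, 1.0, 2.1]
width: 0.553
[ 1.39 -0.31 63.7 ] [-0.55  0.2   1.99  0.63  0.68 -0.79] 0.5526055817214998 [-1.59  1.04  2.06] [0.44 0.16 0.13] 2.4074927166488598
```

```bash
python3 -m handwheel '[{"dx":-0.27,"dy":0,"dz":0,"rx":-7,"ry":0,"rz":0},{"dx":-0.5,"dy":0,"dz":0,"rx":-14,"ry":0,"rz":0},{"dx":-0.7,"dy":0,"dz":0,"rx":-21,"ry":0,"rz":0},{"dx":-0.8,"dy":0,"dz":0,"rx":-28,"ry":0,"rz":0},{"dx":-0.9,"dy":0,"dz":0,"rx":-35,"ry":0,"rz":0}]' 1 25
python3 -m handwheel '[{"dx":-1.5,"dy":0,"dz":0,"rx":0,"ry":0,"rz":0},{"dx":-3,"dy":0,"dz":0,"rx":0,"ry":0,"rz":0},{"dx":-3,"dy":0,"dz":0,"rx":0,"ry":0,"rz":0}]' 1 25
python3 - <<'E'
from goal import *
p,a,s=tcp_can();print(p,s['joint_pos'],s['width'],s['force'],s['moment'],np.dot(s['force'],zc))
E
```

```text
t: 18.0
position: [521.0, -146.7, 208.7]
tcp_rot: [1.452, 1.048, 0.283]
force: [-5.1, 2.9, 6.8]
width: 0.555
t: 18.25
position: [519.2, -147.3, 210.8]
tcp_rot: [1.46, 1.05, 0.283]
force: [-0.4, 1.0, -1.6]
width: 0.556
[ 0.98 -0.38 67.55] [-0.56  0.19  2.    0.62  0.69 -1.38] 0.5564676410092956 [-0.45  0.96 -1.59] [0.12 0.57 0.23] -1.2941471113900047
```

Thread has let go: only the cap's weight is on the wrist. Lifting along the axis.

```bash
python3 -m handwheel '[{"dx":-10,"dy":0,"dz":0,"rx":0,"ry":0,"rz":0},{"dx":-20,"dy":0,"dz":0,"rx":0,"ry":0,"rz":0},{"dx":-32,"dy":0,"dz":0,"rx":0,"ry":0,"rz":0},{"dx":-46,"dy":0,"dz":0,"rx":0,"ry":0,"rz":0},{"dx":-60,"dy":0,"dz":0,"rx":0,"ry":0,"rz":0}]' 1 25
python3 - <<'E'
from goal import *
p,a,s=tcp_can();print(p,s['joint_pos'],s['width'],s['force'],s['moment'],np.dot(s['force'],zc))
for n in ('side','wrist'):
    im=r.grab_frame(n); cv2.imwrite(f"pics/l_{n}.png",cv2.cvtColor(im,cv2.COLOR_RGB2BGR))
R=rpy(s['tcp_rot']);
tx=np.array([0,0,-1.]); 
for ang in range(0,180,15):
    ty=np.array([np.cos(np.radians(ang)),np.sin(np.radians(ang)),0])
    for sg in (1,-1): 
        d,v=rem([449,215,120],tx,sg*ty)
        if np.linalg.norm(v)<60: print(ang,sg,d,v)
E
```

```text
t: 18.67
position: [490.2, -156.1, 264.4]
tcp_rot: [1.455, 1.049, 0.28]
force: [0.2, 0.3, -1.4]
width: 0.554
[  1.54  -0.82 129.1 ] [-0.61  0.07  1.98  0.56  0.82 -1.34] 0.5542161457433082 [ 0.19  0.25 -1.37] [-0.13  0.3   0.04] -1.315973173256
0 1 [ 156.34   24.12 -368.91] [ 22.13  -2.33 -30.15]
15 1 [ 156.34   24.12 -368.91] [  7.47   1.62 -30.02]
30 1 [ 156.34   24.12 -368.91] [ -7.18   5.52 -29.55]
45 1 [ 156.34   24.12 -368.91] [-21.83   9.39 -28.74]
60 1 [ 156.34   24.12 -368.91] [-36.48  13.2  -27.57]
75 1 [ 156.34   24.12 -368.91] [-51.11  16.98 -26.05]
165 -1 [ 156.34   24.12 -368.91] [ 36.77  -6.31 -29.92]
```

View pics/l_side.png

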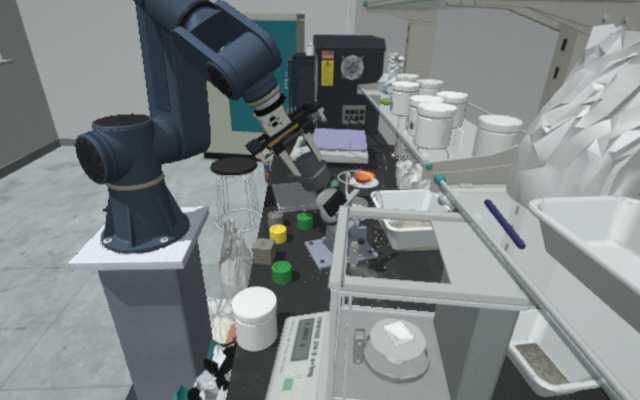

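View pics/l_wrist.png

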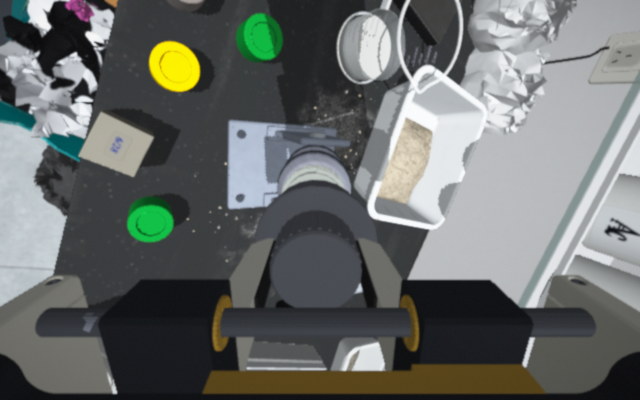

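The cap is clear of the neck and held straight, with the knob at (316,270) and the threaded neck visible behind it at (320,185). Working out the traverse, and checking the jug's position.

Run:
```python
from goal import *
ty=np.array([np.cos(.39),np.sin(.39),0])
print(rem([449,215,264],np.array([0,0,-1.]),ty))
T=cam('top'); p=lambda x,y:(x/4+160-.4,y/4+120-.4)
print('jug rim L/R/handle/bottom',[onz(T,p(*v),h) for v,h in (((318,100),139),((495,90),139),((275,140),120),((425,200),5))])
im=r.grab_frame('top'); cv2.imwrite("pics/m_top.png",cv2.cvtColor(im,cv2.COLOR_RGB2BGR))
```

```text
(array([  31.69,   95.69, -360.23]), array([  0.3 ,   3.54, -29.83]))
jug rim L/R/handle/bottom [array([641.26, 139.28, 139.  ]), array([649.46,  22.37, 139.  ]), array([619.06, 170.79, 120.  ]), array([607.19,  84.03,   5.  ])]
```

View pics/m_top.png

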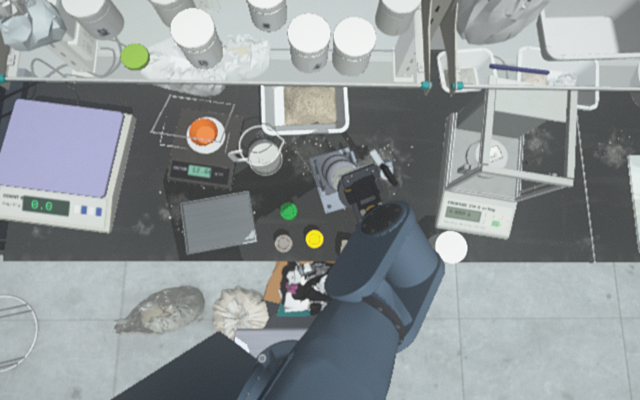

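```bash
python3 -m handwheel '[{"dx":0,"dy":6,"dz":-20,"rx":0,"ry":0.6,"rz":-5},{"dx":3,"dy":14,"dz":-50,"rx":0,"ry":1.2,"rz":-10},{"dx":6,"dy":22,"dz":-82,"rx":0.1,"ry":1.8,"rz":-15},{"dx":9,"dy":31,"dz":-116,"rx":0.2,"ry":2.4,"rz":-20},{"dx":13,"dy":40,"dz":-150,"rx":0.2,"ry":3,"rz":-25}]' 1 25
python3 - <<'E'
from goal import *
ty=np.array([np.cos(.39),np.sin(.39),0]);s=r.state()
print(rem([449,215,264],np.array([0,0,-1.]),ty),s['position'],s['joint_pos'],s['width'])
E
```

```text
t: 19.23
position: [472.9, 0.3, 263.2]
tcp_rot: [1.464, 1.491, 0.285]
force: [0.4, -0.9, -2.3]
width: 0.554
(array([   2.21,   59.84, -207.56]), array([ 0.11,  0.48, -4.52])) [472.91   0.3  263.24] [-0.12  0.12  1.83  0.03  1.11 -0.52] 0.5538536416938792
```

```bash
python3 -m handwheel '[{"dx":0,"dy":10,"dz":-35,"rx":0,"ry":0.2,"rz":-2.5},{"dx":0,"dy":20,"dz":-70,"rx":0.1,"ry":0.5,"rz":-4.5},{"dx":1,"dy":30,"dz":-105,"rx":0.1,"ry":0.5,"rz":-4.5},{"dx":1,"dy":40,"dz":-140,"rx":0.1,"ry":0.5,"rz":-4.5},{"dx":2,"dy":50,"dz":-172,"rx":0.1,"ry":0.5,"rz":-4.5}]' 1 25
python3 -m handwheel '[{"dx":0,"dy":4,"dz":-15,"rx":0,"ry":0,"rz":0},{"dx":0,"dy":8,"dz":-26,"rx":0,"ry":0,"rz":0},{"dx":0,"dy":9,"dz":-30,"rx":0,"ry":0,"rz":0},{"dx":0,"dy":9,"dz":-30,"rx":0,"ry":0,"rz":0}]' 1 25
python3 - <<'E'
from goal import *
ty=np.array([np.cos(.39),np.sin(.39),0]);s=r.state()
print(rem([449,215,264],np.array([0,0,-1.]),ty),s['position'],s['joint_pos'],s['width'],s['force'])
for n in ('top','wrist'):
    im=r.grab_frame(n); cv2.imwrite(f"pics/n_{n}.png",cv2.cvtColor(im,cv2.COLOR_RGB2BGR))
E
```

```text
t: 19.65
position: [452.8, 179.4, 263.5]
tcp_rot: [2.288, 1.566, 1.109]
force: [-0.8, -0.4, -0.6]
width: 0.55
t: 19.98
position: [450.2, 208.5, 263.7]
tcp_rot: [2.233, 1.567, 1.055]
force: [0.1, -0.6, -1.1]
width: 0.554
(array([-0.3 ,  1.36, -6.51]), array([ 0.14, -0.14, -0.18])) [450.24 208.46 263.68] [ 0.34  0.2   1.73  0.    1.2  -0.06] 0.5535932262993002 [ 0.12 -0.6  -1.08]
```

View pics/n_wrist.png

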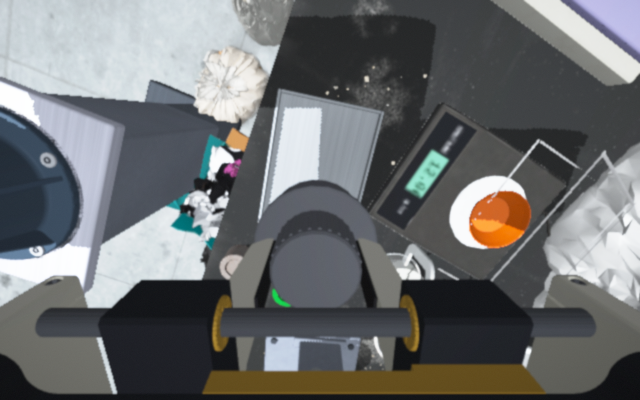

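Run:
```python
from goal import *
C=cam('wrist'); q=np.array([onz(C,p,18) for p in ((281,91),(383,111))]); print(q)
m=q.mean(0); d=q[1]-q[0]; L=np.linalg.norm(d); d/=L; n=np.array([d[1],-d[0],0]); n*=np.sign(-n[1]); print(L,np.arctan2(d[1],d[0]),m+100*n)
```

```text
[[364.27 297.22  18.  ]
 [504.12 327.02  18.  ]]
142.98654616306857 0.2099592879546617 [455.04 214.31  18.  ]
```

Both views agree on the pan (449,215 and 455,214). Lowering.

```bash
python3 -m handwheel '[{"dx":30,"dy":1,"dz":-5,"rx":0,"ry":0,"rz":0},{"dx":65,"dy":1,"dz":-6,"rx":0,"ry":0,"rz":0},{"dx":100,"dy":1,"dz":-6,"rx":0,"ry":0,"rz":0},{"dx":130,"dy":1,"dz":-6,"rx":0,"ry":0,"rz":0},{"dx":155,"dy":1,"dz":-6,"rx":0,"ry":0,"rz":0}]' 1 25
python3 -m handwheel '[{"dx":15,"dy":0,"dz":0,"rx":0,"ry":0,"rz":0},{"dx":28,"dy":0,"dz":0,"rx":0,"ry":0,"rz":0},{"dx":40,"dy":0,"dz":0,"rx":0,"ry":0,"rz":0},{"dx":45,"dy":0,"dz":0,"rx":0,"ry":0,"rz":0},{"dx":45,"dy":0,"dz":0,"rx":0,"ry":0,"rz":0}]' 1 25
python3 - <<'E'
from goal import *
ty=np.array([np.cos(.39),np.sin(.39),0]);s=r.state()
print(rem([450,214,50],np.array([0,0,-1.]),ty),s['position'],s['width'],s['force'])
for n in ('top','side'):
    im=r.grab_frame(n); cv2.imwrite(f"pics/o_{n}.png",cv2.cvtColor(im,cv2.COLOR_RGB2BGR))
E
```

```text
t: 20.5
position: [448.9, 213.3, 107.1]
tcp_rot: [2.333, 1.567, 1.153]
force: [1.0, -0.5, -2.7]
width: 0.554
t: 20.92
position: [449.2, 213.9, 63.3]
tcp_rot: [2.468, 1.568, 1.288]
force: [0.0, 0.2, -2.1]
width: 0.555
(array([13.3 ,  0.8 ,  0.23]), array([ 0.04, -0.14, -0.11])) [449.16 213.87  63.3 ] 0.555104837162391 [ 0.02  0.24 -2.05]
```

View pics/o_top.png

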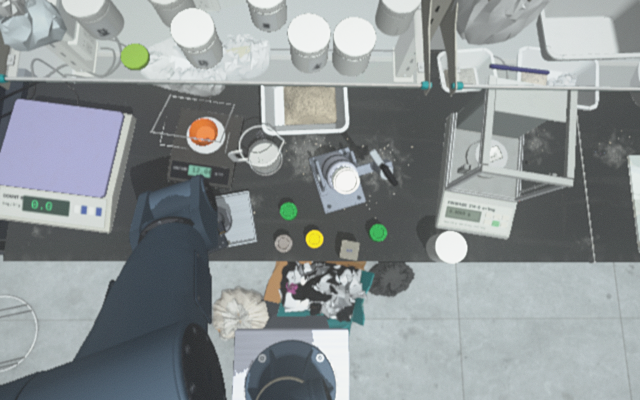

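View pics/o_side.png

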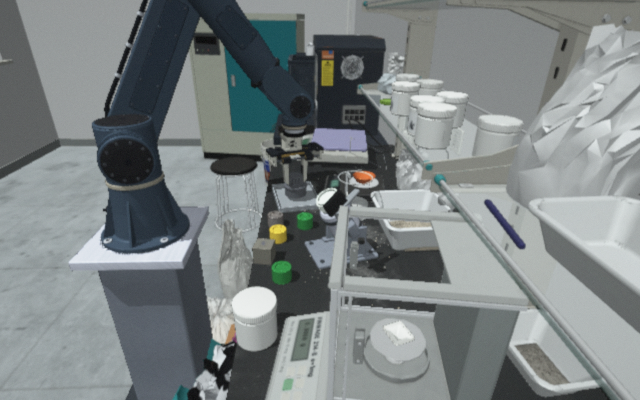

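The open white neck is visible at (345,178), the keeper is open, the other things are where they were, and the cap is upright over the pan. I'll lower slowly until it touches.

```bash
python3 -m handwheel '[{"dx":3,"dy":0,"dz":0,"rx":0,"ry":0,"rz":0},{"dx":6,"dy":0,"dz":0,"rx":0,"ry":0,"rz":0},{"dx":9,"dy":0,"dz":0,"rx":0,"ry":0,"rz":0},{"dx":11,"dy":0,"dz":0,"rx":0,"ry":0,"rz":0},{"dx":12,"dy":0,"dz":0,"rx":0,"ry":0,"rz":0}]' 1 25
python3 -m handwheel '[{"dx":1,"dy":0,"dz":0,"rx":0,"ry":0,"rz":0},{"dx":2,"dy":0,"dz":0,"rx":0,"ry":0,"rz":0},{"dx":2,"dy":0,"dz":0,"rx":0,"ry":0,"rz":0}]' 1 25
```

```text
t: 21.43
position: [449.3, 214.9, 51.8]
tcp_rot: [2.187, 1.567, 1.008]
force: [0.2, -0.6, -1.6]
width: 0.557
t: 21.68
position: [449.4, 214.9, 49.9]
tcp_rot: [2.169, 1.567, 0.991]
force: [0.0, -0.1, -1.5]
width: 0.554
```

```bash
python3 -m handwheel '[{"dx":0.7,"dy":0,"dz":0,"rx":0,"ry":0,"rz":0},{"dx":1.4,"dy":0,"dz":0,"rx":0,"ry":0,"rz":0},{"dx":1.4,"dy":0,"dz":0,"rx":0,"ry":0,"rz":0}]' 1 25
python3 -m handwheel '[{"dx":0.5,"dy":0,"dz":0,"rx":0,"ry":0,"rz":0},{"dx":1,"dy":0,"dz":0,"rx":0,"ry":0,"rz":0},{"dx":1,"dy":0,"dz":0,"rx":0,"ry":0,"rz":0}]' 1 25
```

```text
t: 21.93
position: [449.7, 214.9, 49.4]
tcp_rot: [2.064, 1.566, 0.886]
force: [-1.8, -2.6, 9.0]
width: 0.552
t: 22.18
position: [449.9, 214.8, 49.2]
tcp_rot: [2.004, 1.566, 0.825]
force: [-5.3, -5.4, 21.8]
width: 0.556
```

Contact at TCP z = 49.4, against 48.8 expected. I'll take off the pressure, then open.

```bash
python3 -m handwheel '[{"dx":-0.8,"dy":0,"dz":0,"rx":0,"ry":0,"rz":0},{"dx":-1.2,"dy":0,"dz":0,"rx":0,"ry":0,"rz":0},{"dx":-1.2,"dy":0,"dz":0,"rx":0,"ry":0,"rz":0}]' 1 25
python3 -m handwheel '[{"dx":0,"dy":0,"dz":0,"rx":0,"ry":0,"rz":0},{"dx":0,"dy":0,"dz":0,"rx":0,"ry":0,"rz":0},{"dx":0,"dy":0,"dz":0,"rx":0,"ry":0,"rz":0}]' 1 4
python3 -m handwheel '[{"dx":0,"dy":0,"dz":0,"rx":0,"ry":0,"rz":0},{"dx":0,"dy":0,"dz":0,"rx":0,"ry":0,"rz":0},{"dx":0,"dy":0,"dz":0,"rx":0,"ry":0,"rz":0},{"dx":0,"dy":0,"dz":0,"rx":0,"ry":0,"rz":0},{"dx":0,"dy":0,"dz":0,"rx":0,"ry":0,"rz":0}]' -1
python3 -m handwheel '[{"dx":0,"dy":0,"dz":0,"rx":0,"ry":0,"rz":0},{"dx":0,"dy":0,"dz":0,"rx":0,"ry":0,"rz":0},{"dx":0,"dy":0,"dz":0,"rx":0,"ry":0,"rz":0},{"dx":-10,"dy":0,"dz":0,"rx":0,"ry":0,"rz":0},{"dx":-30,"dy":0,"dz":0,"rx":0,"ry":0,"rz":0}]' -1
python3 -m handwheel '[{"dx":-30,"dy":0,"dz":0,"rx":0,"ry":0,"rz":0},{"dx":-60,"dy":0,"dz":0,"rx":0,"ry":0,"rz":0},{"dx":-90,"dy":0,"dz":0,"rx":0,"ry":0,"rz":0},{"dx":-120,"dy":0,"dz":0,"rx":0,"ry":0,"rz":0},{"dx":-150,"dy":0,"dz":0,"rx":0,"ry":0,"rz":0}]' -1
python3 -m handwheel '[{"dx":-20,"dy":0,"dz":0,"rx":0,"ry":0,"rz":0},{"dx":-30,"dy":0,"dz":0,"rx":0,"ry":0,"rz":0},{"dx":-30,"dy":0,"dz":0,"rx":0,"ry":0,"rz":0}]' -1
python3 - <<'E'
from goal import *
s=r.state();print(s['t'],s['position'],s['force'],s['joint_velocities'])
for n in ('top','wrist','side'):
    im=r.grab_frame(n); cv2.imwrite(f"pics/p_{n}.png",cv2.cvtColor(im,cv2.COLOR_RGB2BGR))
E
```

```text
t: 22.43
position: [449.8, 214.9, 49.3]
tcp_rot: [2.01, 1.566, 0.831]
force: [-0.4, -2.7, 8.0]
width: 0.555
t: 22.68
position: [449.8, 215.0, 49.2]
tcp_rot: [2.029, 1.566, 0.85]
force: [-0.3, -1.6, 6.8]
width: 0.557
t: 23.1
position: [449.4, 214.9, 48.8]
tcp_rot: [2.163, 1.567, 0.984]
force: [0.4, -0.2, -0.0]
width: 0.869
t: 23.52
position: [448.2, 214.4, 78.2]
tcp_rot: [3.116, 1.568, 1.937]
force: [0.6, 0.1, 0.4]
width: 1.0
t: 23.93
position: [448.6, 214.1, 231.3]
tcp_rot: [2.077, 1.566, 0.898]
force: [-0.6, -0.2, -0.6]
width: 1.002
t: 24.18
position: [449.5, 214.4, 261.1]
tcp_rot: [1.861, 1.563, 0.682]
force: [-0.8, 0.4, -1.1]
width: 1.002
24.1833 [449.53 214.39 261.15] [-0.77  0.36 -1.09] [-0.    0.05  0.05 -0.   -0.05 -0.  ]
```

View pics/p_wrist.png

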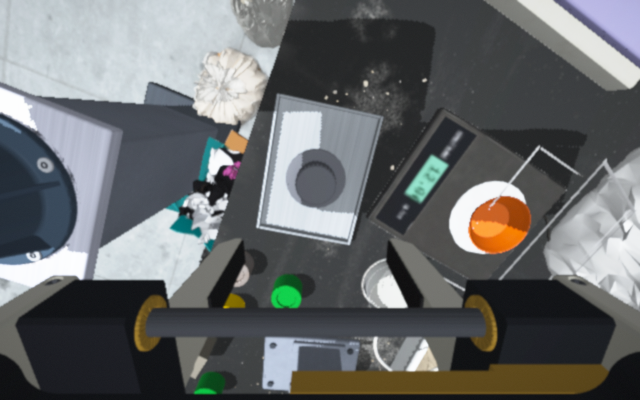

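View pics/p_side.png

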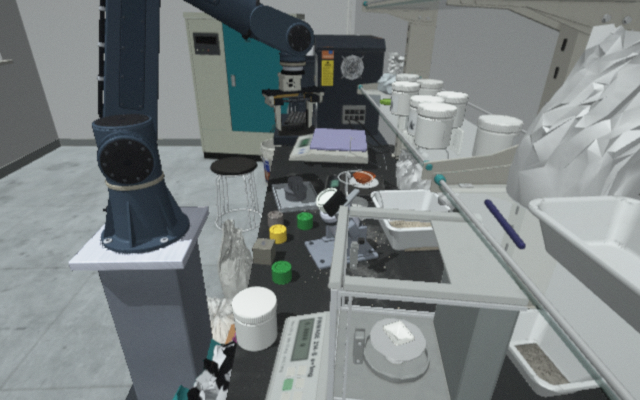

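The cap stands in the pan, flange at (316,179) and knob at (316,184). One last numeric check, then I'll hand in.

Run:
```python
from goal import *
C=cam('wrist')
c=[onz(C,p,18) for p in ((279,95),(382,117),(350,244),(258,227))]; m=np.mean(c,0)
k=onz(C,(316,184),78); f=onz(C,(316,179),42); print('pan',m,'knob',k,'flange',f)
a,b=cv2.imread('pics/m_top.png'),cv2.imread('pics/p_top.png')
cv2.imwrite('pics/q.png',cv2.resize(b[120:270,170:480],None,fx=2.5,fy=2.5))
```

```text
pan [450.85 215.79  18.  ] knob [448.94 216.31  78.  ] flange [449.66 215.06  42.  ]
```

View pics/q.png

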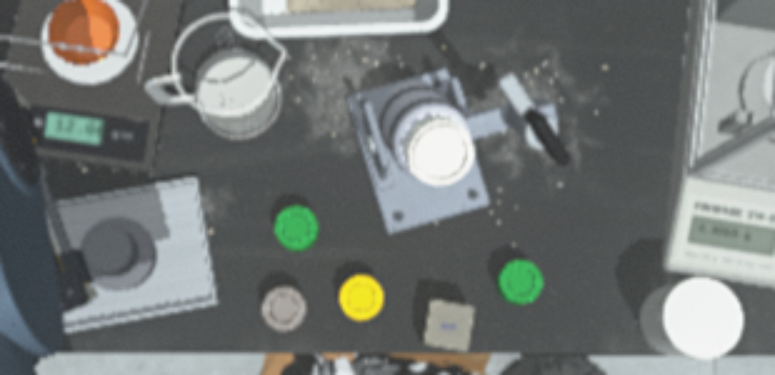

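Cap is within 2 mm of the pan's middle, the keeper is open and the bystanders haven't moved. Handing in.

Run:
```python
from plant import r
print(r.finish_job())
```

```text
the job is handed in; nothing more can be done
None
```

The canister is open, and the cap is standing knob up on the pan's floor. I handed the job in at about 24 s of the 72 s allowed; it gave no verdict.

- **Keeper:** I turned it 1.185 rad clockwise (over 1.05 needed). It snapped past the detent, and the last top view still shows it open.
- **Cap:** I unscrewed it in two grasps, 301° and then 175°, rising with the thread. It came free with only its own weight on the wrist, and I lifted it along the canister's axis.
- **Placing:** I lowered the cap into the pan until it touched the floor. It touched at a tool height of 49.4 mm, where I expected 48.8. I then eased off the pressure and opened the gripper.
- **Final checks:** The last wrist view puts the cap within about 2 mm of the pan's middle. Knob and flange centres line up to about 1.5 mm, so it stands flat. I compared the jug, cube, drum, jar and look-alikes by eye with the earlier views and saw no movement.
- **Problems along the way:**
  - One early move was refused because its rows left out the turn values; nothing moved.
  - While touching down I pressed about 22 N upward on the wrist for a moment, then backed off.
  - The two estimates of the pan's position before placing differed by 6 mm, well inside the tolerance.

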